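# Load the clock kit carousel and send it on

### The job

Turn the kit carousel until its red mark points at the brass arrow, and with it standing there lay every walnut leaf bob flat, batten up, in the green felt tray and exactly two of the pinecone weights on their sides in the black tray, leaving the spare weight on the bench. Then turn the loaded carousel until the red mark points at the blue arrow, and do not disturb the bird or the mallet.

Things in the scene. Friction and masses are not known exactly. Their poses are not given: they have to be found in the camera images.
- carousel: turning plywood disc of the kit carousel, 330 mm across, top face 30 mm above the bench. Origin on the vertical turning axis at bench height, z up; its x axis points along the disc from the axis to the red mark. It turns freely either way without stops, about 0.2 N m of friction, and stays where it is left. It carries two shallow trays and, in the middle, a black grip bar
- mark (a point): the red painted mark (26 x 14 mm) on the disc's rim; point on the disc's top face 155 mm from the axis
- knob_grip (a point): middle of the black grip bar by which the carousel is turned: 100 mm above the bench on the axis; bar 14 mm thick (along the disc's x), 64 mm long (along the disc's y), 34 mm tall, top 116 mm above the bench, on a 20 mm spindle
- leaf_tray (a point): the tray with the green felt floor, between the axis and the red mark: inside 100 mm along the disc's x, 165 mm along its y, walls 5 mm thick and 14 mm high. Point at the centre of its floor (the disc's top face, 30 mm above the bench), 82 mm from the axis; axes as the disc's
- weight_tray (a point): the tray with the black rubber floor, on the side away from the red mark: inside 100 mm along the disc's x, 165 mm along its y, walls 5 mm thick and 14 mm high. Point at the centre of its floor (the disc's top face, 30 mm above the bench), 82 mm from the axis; axes as the disc's
- load_arrow: the fixed brass arrow (loading position), a post 26 mm wide and 37 mm tall on the bench, 180 to 210 mm from the carousel's axis, pointing at the axis. Origin on the carousel's axis at bench height, z up; its x axis points from the axis to the arrow. The carousel is set to it when the red mark lies on this x axis, on the arrow's side
- load_arrow_tip (a point): tip of the brass arrow, 179 mm from the carousel's axis, 34 mm up
- send_arrow: the fixed blue arrow (sending-on position), a post 26 mm wide and 37 mm tall on the bench, 180 to 210 mm from the carousel's axis, pointing at the axis. Origin on the carousel's axis at bench height, z up; its x axis points from the axis to the arrow. The carousel is set to it when the red mark lies on this x axis, on the arrow's side
- send_arrow_tip (a point): tip of the blue arrow, 179 mm from the carousel's axis, 34 mm up
- leaf1: walnut leaf-shaped pendulum bob lying face down, 80 mm long (x), up to 42 mm wide (y), blade 8 mm thick; on its back stands a lighter wooden batten 60 mm long (x), 12 mm wide (y), its top 32 mm above the underside, the part to grasp. Origin at the underside below the batten's middle, z up. 70 g. May be absent (two or three are there)
- leaf2: walnut leaf-shaped pendulum bob lying face down, 80 mm long (x), up to 42 mm wide (y), blade 8 mm thick; on its back stands a lighter wooden batten 60 mm long (x), 12 mm wide (y), its top 32 mm above the underside, the part to grasp. Origin at the underside below the batten's middle, z up. 70 g. May be absent (two or three are there)
- leaf3: walnut leaf-shaped pendulum bob lying face down, 80 mm long (x), up to 42 mm wide (y), blade 8 mm thick; on its back stands a lighter wooden batten 60 mm long (x), 12 mm wide (y), its top 32 mm above the underside, the part to grasp. Origin at the underside below the batten's middle, z up. 70 g. May be absent (two or three are there)
- cone1: cast-iron pinecone weight painted dull bronze, lying on its side, 80 mm long along its x plus a wire loop, 38 mm thick, with four 16 mm wide flats so that it does not roll easily. Origin at its underside as built; it may come to lie on another flat. About 280 g. Three are always there
- cone1_mid (a point): middle of this pinecone weight, on its long axis, 19 mm above what it lies on
- cone2: cast-iron pinecone weight painted dull bronze, lying on its side, 80 mm long along its x plus a wire loop, 38 mm thick, with four 16 mm wide flats so that it does not roll easily. Origin at its underside as built; it may come to lie on another flat. About 280 g. Three are always there
- cone2_mid (a point): middle of this pinecone weight, on its long axis, 19 mm above what it lies on
- cone3: cast-iron pinecone weight painted dull bronze, lying on its side, 80 mm long along its x plus a wire loop, 38 mm thick, with four 16 mm wide flats so that it does not roll easily. Origin at its underside as built; it may come to lie on another flat. About 280 g. Three are always there
- cone3_mid (a point): middle of this pinecone weight, on its long axis, 19 mm above what it lies on
- bird: pale linden cuckoo bird on a small plinth, 125 mm long, 80 mm tall; bystander, not to be moved. Origin under its plinth
- mallet: boxwood mallet lying down, 250 mm long (x, head at +x, 100 mm wide, 68 mm tall); bystander, not to be moved. Origin at bench level near mid-handle
Mind the look-alikes: they are no part of the job. What is shaped like the cone2 but orange or turquoise is not meant.

How it is judged:
By the outcome, as a careful person would: the job done as asked, in the order asked, and still so for the second after the job is handed in, with the robot touching nothing.
Of leaf1, leaf2, leaf3 only 2 to 3 are there at a start; the rules pass over those that are not, and their reading is None.
At some moment in a run one of leaf1, leaf2, leaf3, cone1, cone2, cone3 may be knocked a few centimetres aside while the robot is not near it.
Once in a run the grip may slacken for a moment while it holds something.
It also fails if it takes over 210 s, if anything falls off the work surface, if the arm or the gripper's body presses on something with over 40 N, if the wrist force passes 120 N, or if a joint passes its speed limit or range.

### The arm

A 6-joint arm with a two-finger parallel gripper is mounted at the origin on the work surface. World frame = base frame: x ahead of the robot, y to its left, z up, the work surface at z = 0. Lengths are in mm, angles in rad, forces in N, time in s.
With the tool pointing down it reaches from about 350 to 725 mm from the base axis. Payload 4.3 kg.
Tool frame: the origin (TCP) lies midway between the tips of the shut fingers; the grasp point (between the pads) lies 19 mm behind it; z points along the fingers, y is the direction in which the jaws open and shut (so a half turn about z gives the same grasp; the last joint's range is limited). The gripper opens to 85 mm and grips with 20 to 120 N. Pads are 22 mm wide; open, the fingers measure 114 mm over their backs; the gripper's body (76 mm by 85 mm) begins 54 mm behind the grasp point. The pads swing forward as they close: fully open they stand 13 mm farther back than shut.
Start: joints at [-1.253, 0.377, 0.081, 1.274, 0, 1.46], TCP at [238.566, -523.217, 204.729] pointing down, gripper open.
Joint ranges: [-2.72, 2.72], [-0.84, 1.66], [-1.02, 1.22], [-1.77, 2.12], [-1.37, 1.28], [-3.14, 3.14]. Speed limits (rad/s): [2.57, 2.57, 3.14, 3.14, 3.14, 3.14].

### API

Orientations are given as [roll, pitch, yaw] about the fixed x, y, z axes, in that order (R = Rz(yaw) Ry(pitch) Rx(roll)).
In Python, from cell import monitor, vision, sign_off gives the robot as it stands. The module is installed in compiled form; this text tells all that it offers.
- The arm moves only by the shell command python3 -m inch 'ROWS' [OPENING] [FORCE]. ROWS is JSON, a list of rows, each a list of 6 numbers: the shift along the world's x, y, z in m, then the turn, a rotation vector about the world's x, y, z in rad. A call has 1 to 10 rows; each row shifts and turns the commanded pose from where the row before left it; what a row does not reach is not made up. A row lasts 1/10 s, in which the tool goes at most 50 mm and 8.59 degrees, less where a joint would pass 70% of its speed; a pose out of reach is approached as far as the arm can. A call with a gripper value outside its range is refused whole. OPENING is the opening, from 0 (shut) to 1 (fully open), set as the call begins (- or left out, the last holds). The fingers move at their own pace and stop on an object; FORCE is the grip in N (left out, the last holds). Time passes only in rows, so rows that do not move let the fingers close. It gives the time, the measured TCP pose, the force and the opening at its end, in the units of the state.
- monitor.sense(): the state, without advancing time (a new reading comes with each control period).
- vision.get_image(name): name is "scene" or "side" or "wrist"; returns (picture, depth): 480x640x3 uint8, red, green, blue; 480x640 float32, mm along the optical axis (not along the pixel's ray), 0 where there is no reading.
- vision.camera_model(name): a dict with "mtx" (3x3 intrinsics, pixels), "extrinsics" (4x4, takes a point from camera to world coordinates). Camera axes: x right, y up, looking along -z (the intrinsics and any distortion apply to the point x, -y, -z); pixel columns grow to the right and rows downward; lengths in mm; the calibration is good to about 2 mm. A picture is of the moment at which its call begins: read the wrist's pose just before it. camera_model takes no time and is no camera call; for the wrist camera it gives the pose at the moment of the call.
- sign_off(): hands the job in, once; it reports no verdict.
The state is a dict: "time": time; "q": joint angles; "qd": joint speeds; "joint_torque": joint torques, N m; "ee_pos": TCP position; "eef_rot": TCP orientation; "wrist_force": force on the tool from outside, world axes, zero at the start; "wrist_torque": the same for the moment, N m; "opening": finger opening in mm.
Only numpy, scipy, OpenCV 4.12 (cv2) and the standard library are available. Lean on these libraries where they do the work, as an engineer would, in place of code of your own. Each camera call takes 0.05 s, during which the arm holds its last target. There are 200 camera calls.

## Working session

There is one attempt and no reset: what is moved stays moved. The work goes in short steps, Python scripts to look and compute and a shell command to move; the robot and the scene stay as the last step left them, time stands still between calls to the robot, and variables do not carry over. Pictures are saved under pics/ and viewed, about 12 in all and at most 16, crops included, and the job is handed in when it is done.

```bash
mkdir -p pics; ls; cat > h.py <<'E'
import numpy as np, cv2
from cell import monitor, vision
def grab(n):
    m=vision.camera_model(n); im,d=vision.get_image(n); return im,d,m
def cast(m,uv,z):
    K=np.array(m["mtx"]);T=np.array(m["extrinsics"])
    uv=np.atleast_2d(np.array(uv,float)); p=np.c_[uv,np.ones(len(uv))]@np.linalg.inv(K).T
    d=(p*[1,-1,-1])@T[:3,:3].T; o=T[:3,3]
    return o+d*((z-o[2])/d[:,2])[:,None]
def back(m,uv,depth):
    K=np.array(m["mtx"]);T=np.array(m["extrinsics"])
    uv=np.atleast_2d(np.array(uv,float)); p=np.c_[uv,np.ones(len(uv))]@np.linalg.inv(K).T
    return (p*[1,-1,-1]*np.array(depth).reshape(-1,1))@T[:3,:3].T+T[:3,3]
def proj(m,P):
    T=np.linalg.inv(np.array(m["extrinsics"])); q=np.atleast_2d(P)@T[:3,:3].T+T[:3,3]
    q=(q*[1,-1,-1])@np.array(m["mtx"]).T; return q[:,:2]/q[:,2:]
def cloud(m,d):
    v,u=np.mgrid[:480,:640]; return back(m,np.c_[u.ravel(),v.ravel()],d.ravel()).reshape(480,640,3)
def save(f,im): cv2.imwrite(f,cv2.cvtColor(im,cv2.COLOR_RGB2BGR))
E
python3 - <<'E'
from h import *
print({k:np.round(v,3).tolist() if not np.isscalar(v) else v for k,v in monitor.sense().items()})
for n in("scene","side"):
    im,d,m=grab(n); save(f"pics/{n}0.png",im); np.savez(f"{n}0.npz",im=im,d=d,K=m["mtx"],T=m["extrinsics"]); print(m.keys(),np.round(m["mtx"],1).tolist(),np.round(m["extrinsics"],2).tolist(),(d==0).mean())
E
```

```text
pics
{'time': 0.0, 'q': [-1.253, 0.378, 0.08, 1.274, -0.0, 1.46], 'qd': [0.001, -0.0, -0.001, -0.0, 0.0, 0.001], 'joint_torque': [-0.0, -46.36, 26.988, 0.021, -0.0, -0.0], 'ee_pos': [238.337, -522.499, 203.75], 'eef_rot': [-3.14, -0.0, 0.428], 'wrist_force': [0.184, 0.225, -0.226], 'wrist_torque': [-0.031, -0.007, -0.002], 'opening': 85.56381702537537}
dict_keys(['mtx', 'extrinsics']) [[528.2, 0.0, 320.2], [0.0, 528.2, 243.2], [0.0, 0.0, 1.0]] [[0.41, -0.76, 0.51, 1159.96], [0.91, 0.34, -0.22, -350.76], [-0.01, 0.56, 0.83, 1100.35], [0.0, 0.0, 0.0, 1.0]] 0.00390625
dict_keys(['mtx', 'extrinsics']) [[569.5, 0.0, 324.0], [0.0, 569.5, 233.9], [0.0, 0.0, 1.0]] [[-0.7, 0.54, -0.46, -143.18], [-0.71, -0.54, 0.44, 598.91], [-0.01, 0.64, 0.77, 1256.6], [0.0, 0.0, 0.0, 1.0]] 0.003880208333333333
```

View pics/scene0.png

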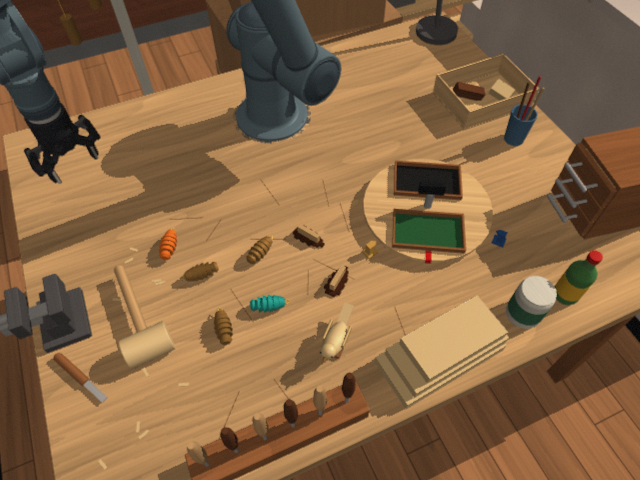

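View pics/side0.png

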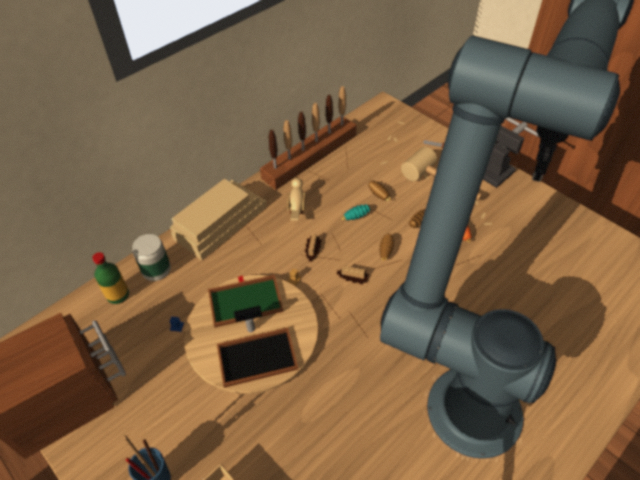

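Scene view: bronze cones at (201,271), (260,249) and (223,326). The orange (168,244) and turquoise (267,303) ones are look-alikes. Leaves lie at (309,237) and (337,281). There is a brown thing in a box at (470,90), the bird at (335,340), the mallet at (140,320), the mark at (428,257), the brass arrow at (370,250) and the blue arrow at (500,238). The side view agrees. Next I'll measure and enlarge the candidates.

```bash
cat > seg.py <<'E'
from h import *
Z={}
for n in("scene","side"):
    z=np.load(n+"0.npz"); m=dict(mtx=z["K"],extrinsics=z["T"]); im,d=z["im"],z["d"]; C=cloud(m,d)
    hsv=cv2.cvtColor(im,cv2.COLOR_RGB2HSV)
    bench=C[(abs(C[...,2])<15)&(d>0)]; print(n,"bench z med",np.median(bench[:,2]).round(2))
    h=((C[...,2]>6)&(C[...,2]<90)&(d>0)&(C[...,0]>200)&(C[...,0]<900)&(abs(C[...,1])<600)).astype(np.uint8)
    k,lab,st,ce=cv2.connectedComponentsWithStats(h)
    for i in range(1,k):
        if st[i,4]>60:
            P=C[lab==i]; rgb=im[lab==i].mean(0).astype(int); c=P[:,:2].mean(0); w,v=np.linalg.eigh(np.cov(P[:,:2].T))
            print(ce[i].round().astype(int),st[i,4],"xy",c.round(1),"zmax",np.percentile(P[:,2],98).round(1),"sd",np.sqrt(w).round(1),"yaw",np.arctan2(v[1,1],v[0,1]).round(2),rgb)
    H,S,V=[hsv[...,i].astype(int) for i in range(3)]
    near=(C[...,2]>20)&(C[...,2]<50)
    for nm,mk in dict(red=((H<8)|(H>172))&(S>180)&(V>120)&near&(C[...,1]>0),blue=(H>105)&(H<125)&(S>150)&(C[...,2]>10)&(C[...,2]<60)&(C[...,0]>450),brass=(H>15)&(H<28)&(S>170)&(V>100)&(C[...,2]>12)&(C[...,2]<60),green=(H>50)&(H<85)&(S>100)&(C[...,2]<50)&(C[...,2]>15)).items():
        k,lab,st,ce=cv2.connectedComponentsWithStats(mk.astype(np.uint8))
        for i in range(1,k):
            if st[i,4]>25: print(nm,ce[i].round(1),st[i,4],C[lab==i].mean(0).round(1))
    # disc top: z 26-34 wood
    
E
python3 seg.py
python3 - <<'E'
import cv2,numpy as np
a=cv2.imread("pics/scene0.png");s=cv2.imread("pics/side0.png")
A=cv2.resize(a[210:360,150:370],None,fx=2.6,fy=2.6,interpolation=3)[:390,:572]
B=cv2.resize(a[60:130,420:550],(520,208*520//520+72),interpolation=3)
out=np.zeros((600,800,3),np.uint8);A=cv2.resize(a[215:350,150:360],(560,360));out[:360,:560]=A
out[360:600,:440]=cv2.resize(a[55:127,428:560],(440,240));out[360:600,440:]=cv2.resize(s[225:297,295:403],(360,240));out[:240,560:]=cv2.resize(s[400:480,170:250],(240,240))
cv2.imwrite("pics/crop1.png",out)
E
```

```text
scene bench z med -1.33
[477  96] 90 xy [205.8 585.1] zmax 38.5 sd [ 2.8 10. ] yaw 1.3 [59 35 21]
[472 112] 903 xy [272.9 520.3] zmax 69.5 sd [20.5 41.7] yaw 0.97 [115  89  58]
[516 131] 445 xy [397.8 577.4] zmax 87.4 sd [ 5.7 16.1] yaw -2.63 [35 48 57]
[427 211] 10292 xy [523.5 224.3] zmax 45.2 sd [83.  83.4] yaw 2.34 [127 105  67]
[579 215] 1313 xy [701.1 549.4] zmax 87.8 sd [18.8 46.9] yaw -2.95 [71 48 33]
[572 192] 144 xy [649.9 553.9] zmax 89.8 sd [ 1.7 18.1] yaw 2.96 [65 42 26]
[308 235] 304 xy [461.9 -79.1] zmax 34.0 sd [ 6.1 21.1] yaw -2.52 [113  82  51]
[168 244] 404 xy [ 352.6 -404.5] zmax 37.9 sd [ 9.  22.1] yaw 2.62 [181  87  30]
[501 236] 114 xy [666.  350.4] zmax 38.4 sd [5.4 7.2] yaw -3.01 [29 45 67]
[259 250] 408 xy [ 459.1 -206.1] zmax 38.7 sd [ 8.6 22.2] yaw 2.1 [120  84  42]
[371 248] 118 xy [563.9  42.8] zmax 39.3 sd [5.6 7.2] yaw 1.5 [147 106  50]
[201 272] 438 xy [ 460.3 -354.5] zmax 38.8 sd [ 7.8 22.2] yaw 1.54 [104  73  36]
[337 281] 335 xy [608.9 -68.6] zmax 34.4 sd [ 8.8 20.5] yaw 2.2 [119  85  52]
[141 330] 2361 xy [ 562.  -514.5] zmax 68.6 sd [24.5 71.3] y
[... 1990 characters left out ...]
8 411.7] zmax 88.4 sd [ 7.5 17.4] yaw 1.39 [109  83  31]
[110 388] 558 xy [605.1 563.8] zmax 87.3 sd [10.6 35. ] yaw 2.3 [69 45 30]
[101 356] 68 xy [689.6 536.1] zmax 80.1 sd [ 7.1 14.2] yaw 2.57 [74 61 50]
[153 462] 270 xy [396.6 586. ] zmax 88.5 sd [ 8.6 10.9] yaw -2.81 [42 45 48]
[165 473] 133 xy [357.1 581.1] zmax 88.4 sd [2.1 9.8] yaw 2.25 [29 32 34]
[218 474] 284 xy [281.8 503.5] zmax 74.9 sd [ 7.5 14. ] yaw 0.89 [145 109  67]
blue [175.  322.9] 57 [656.4 355.5  28.2]
brass [293.4 274.6] 43 [554.2  48.   32.5]
brass [112.2 294.8] 131 [830.3 424.6  42.4]
green [356.9 211.8] 228 [ 589.7 -234.1   31.4]
green [154.7 270.7] 72 [818.5 303.6  41.4]
green [244.6 299.2] 1524 [585.6 188.6  32.3]
```

View pics/crop1.png

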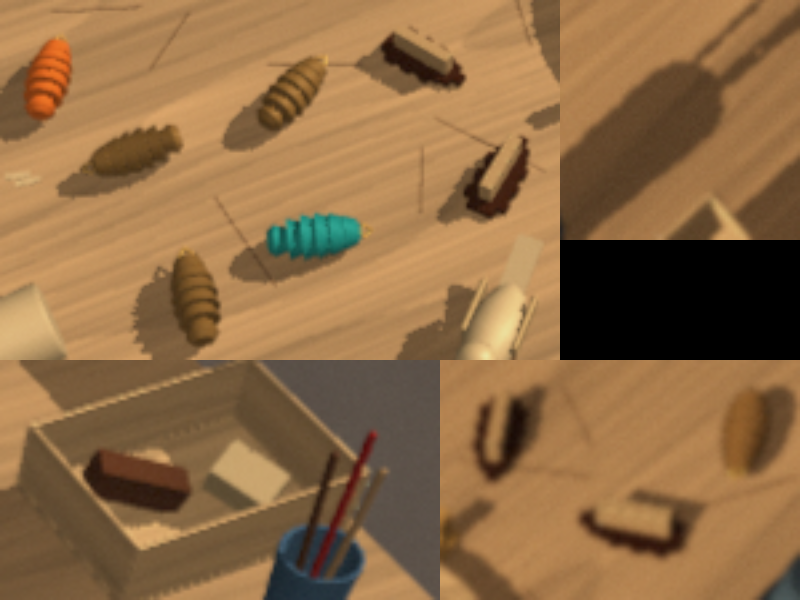

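Box (470,90) holds plain blocks, not leaves. So there are two leaves, at (309,237) and (337,281), both with a light batten and dark serrated blade. The three bronze cones are clearly separate from the orange and turquoise ones. I'll move up for wrist views.

```bash
python3 -m inch '[[0.021,0.032,0.02,0,0,0],[0.021,0.032,0.02,0,0,0],[0.021,0.032,0.02,0,0,0],[0.021,0.032,0.02,0,0,0],[0.021,0.032,0.02,0,0,0],[0.021,0.032,0.02,0,0,0],[0.021,0.032,0.02,0,0,0],[0.021,0.032,0.02,0,0,0],[0.021,0.032,0.02,0,0,0],[0.021,0.032,0.02,0,0,0]]' 1 40
python3 -m inch '[[0.006,0.043,0,0,0,0],[0.006,0.043,0,0,0,0],[0.006,0.043,0,0,0,0],[0.006,0.043,0,0,0,0],[0.006,0.043,0,0,0,0],[0.006,0.043,0,0,0,0],[0.006,0.043,0,0,0,0],[0.006,0.043,0,0,0,0],[0.006,0.043,0,0,0,0],[0,0,0,0,0,0]]'
python3 - <<'E'
from h import *
s=monitor.sense();print(s["ee_pos"],s["eef_rot"])
im,d,m=grab("wrist");np.savez("w1.npz",im=im,d=d,K=m["mtx"],T=m["extrinsics"]);save("pics/w1.png",im)
print(np.round(m["extrinsics"],3).tolist(),np.round(m["mtx"],1).tolist(),np.percentile(d[d>0],[1,50,99]),cast(m,[320,240],0))
E
```

```text
time: 1.1
ee_pos: [449.0, -201.7, 405.3]
eef_rot: [-3.141, 0.0, 0.428]
wrist_force: [1.3, 0.2, 0.6]
opening: 85.5
time: 2.1
ee_pos: [502.3, 188.3, 403.1]
eef_rot: [-3.14, 0.002, 0.434]
wrist_force: [0.9, -0.8, 0.1]
opening: 85.4
[502.3134988  188.29706551 403.08503479] [-3.13950981e+00  1.89358357e-03  4.34136409e-01]
[[0.42, 0.858, 0.294, 577.405], [-0.907, 0.398, 0.136, 224.046], [-0.001, -0.324, 0.946, 572.304], [0.0, 0.0, 0.0, 1.0]] [[373.9, 0.0, 318.8], [0.0, 373.9, 236.9], [0.0, 0.0, 1.0]] [ 74.05311493 550.88165283 732.66025635] [[395.31281436 137.99776283   0.        ]]
```

View pics/w1.png

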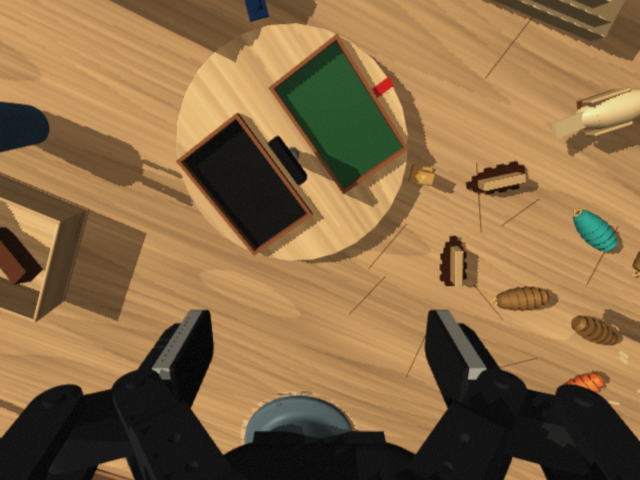

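The wrist view shows the whole carousel: green tray (338,115), black tray (245,185), bar (288,160), mark (384,88), brass arrow (424,175), blue arrow (257,8). Leaves are at (498,178) and (453,262), with cones to the right.

```bash
cat > car.py <<'E'
from h import *
def comp(mk,minA=20):
    k,l,st,ce=cv2.connectedComponentsWithStats(mk.astype(np.uint8)); return sorted([(st[i,4],l==i) for i in range(1,k) if st[i,4]>=minA],key=lambda t:-t[0])
def rect(m,mask,z):
    c,_=cv2.findContours(mask.astype(np.uint8),cv2.RETR_EXTERNAL,cv2.CHAIN_APPROX_NONE); c=max(c,key=cv2.contourArea)[:,0]
    P=cast(m,c,z)[:,:2].astype(np.float32); (cx,cy),(w,h),a=cv2.minAreaRect(P)
    if w<h: w,h,a=h,w,a+90
    return np.array([cx,cy]),w,h,a
def carousel(im,d,m,verbose=True):
    H,S,V=[x.astype(int) for x in cv2.split(cv2.cvtColor(im,cv2.COLOR_RGB2HSV))]
    C=cloud(m,d); roi=np.linalg.norm(C[...,:2]-[512,229],axis=2)<175
    g=comp((H>50)&(H<85)&(S>100)&roi)[0][1]; r=comp(((H<6)|(H>174))&(S>190)&(V>110)&roi)[0][1]
    k=comp((V<50)&(S<120)&roi&(C[...,2]<42)&(C[...,2]>15))[0][1]
    zf={n:np.median(C[x][:,2]) for n,x in dict(g=g,r=r,k=k).items()}
    G=rect(m,g,30);Kk=rect(m,k,30); R=cast(m,np.argwhere(r)[:,::-1].mean(0),30)[0,:2]
    # disc edge: band of heights 24..36
    disc=cv2.morphologyEx(((C[...,2]>16)&(C[...,2]<55)&roi).astype(np.uint8),cv2.MORPH_OPEN,np.ones((5,5)))
    c,_=cv2.findContours(disc,0,1);c=max(c,key=cv2.contourArea)[:,0]; P=cast(m,c,30)[:,:2]
    ctr=P.mean(0)
    from scipy.optimize import least_squares
    f=least_squares(lambda p:np.hypot(*(P-p[:2]).T)-p[2],[*ctr,165],loss="soft_l1",f_scale=2).x
    if verbose: print("z",{n:round(float(v),1) for n,v in zf.items()},"green",np.round(G[0],1),np.round(G[1:],1),"black",np.round(Kk[0],1),np.round(Kk[1:],1),"disc",f.round(1),"red",R.round(1))
    mid=(G[0]+Kk[0])/2; ax=G[0]-Kk[0]; th=np.arctan2(ax[1],ax[0]); thr=np.arctan2(*(R-f[:2])[::-1])
    print("mid",mid.round(1),"sep",np.hypot(*ax).round(1),"theta deg trays",np.degrees(th).round(2),"red",np.degrees(thr).round(2))
    for nm,mk in dict(blue=(H>105)&(H<125)&(S>150)&(C[...,0]>600)&(C[...,1]>300),brass=(H>12)&(H<28)&(S>140)&(abs(C[...,0]-559)<30)&(abs(C[...,1]-46)<30)&(C[...,2]>12)).items():
        q=comp(mk)
        if q:
            P=C[q[0][1]]; uv=np.argwhere(q[0][1])[:,::-1]; t=P[P[:,2]>30]
            if len(t)<8: print(nm,"few",len(t)); continue
            a=t[:,:2].mean(0)-f[:2]; print(nm,uv.mean(0).round(0),"top",t.mean(0).round(1),"dist",np.hypot(*a).round(1),"ang",np.degrees(np.arctan2(a[1],a[0])).round(2), "all-ang",np.degrees(np.arctan2(*(P[:,:2].mean(0)-f[:2])[::-1])).round(2))
    return f
if __name__=="__main__":
    z=np.load("w1.npz"); carousel(z["im"],z["d"],dict(mtx=z["K"],extrinsics=z["T"]))
    z=np.load("scene0.npz"); carousel(z["im"],z["d"],dict(mtx=z["K"],extrinsics=z["T"]))
    z=np.load("side0.npz"); 
    try: carousel(z["im"],z["d"],dict(mtx=z["K"],extrinsics=z["T"]))
    except Exception as e: print(e)
E
python3 car.py
```

```text
z {'g': 30.7, 'r': 31.7, 'k': 30.6} green [577.9 193.3] [163.5  98.9  60.3] black [433.7 275.8] [163.9  96.5  60.3] disc [507.1 234.4 163. ] red [639.  158.1]
mid [505.8 234.5] sep 166.2 theta deg trays -29.77 red -30.05
blue [256.   9.] top [654.  350.6  36.5] dist 187.3 ang 38.35 all-ang 37.95
brass [425. 176.] top [557.1  47.8  37. ] dist 193.2 ang -75.0 all-ang -74.78
z {'g': 29.2, 'r': 29.8, 'k': 28.9} green [576.7 194.7] [161.5  86.9  60.3] black [433.4 277.2] [161.1  84.9  60.2] disc [513.9 229.2 164.2] red [642.5 156.4]
mid [505.  235.9] sep 165.4 theta deg trays -29.91 red -29.52
blue [499. 238.] top [662.9 350.3  34.6] dist 192.0 ang 39.1 all-ang 38.43
brass [371. 247.] top [561.5  44.1  35.5] dist 191.1 ang -75.58 all-ang -75.22
z {'g': 32.4, 'r': 34.0, 'k': 32.3} green [584.6 188.6] [158.7  84.4  59.9] black [441.4 270.7] [158.7  87.5  60.5] disc [506.4 232.6 163.9] red [644.9 154.4]
mid [513.  229.7] sep 165.1 theta deg trays -29.82 red -29.48
blue [176. 324.] top [656.9 354.8  37.8] dist 193.8 ang 39.09 all-ang 39.19
brass [294. 273.] top [556.6  44.3  38.1] dist 194.8 ang -75.09 all-ang -75.51
```

```bash
python3 -m inch '[[0.0005,0.0046,0,0,0,0.139],[0.0005,0.0046,0,0,0,0.139],[0.0005,0.0046,0,0,0,0.139],[0.0005,0.0046,0,0,0,0.139],[0.0005,0.0046,0,0,0,0.139],[0.0005,0.0046,0,0,0,0.139],[0.0005,0.0046,0,0,0,0.139],[0.0005,0.0046,0,0,0,0.139],[0.0005,0.0046,0,0,0,0.139],[0.0005,0.0046,0,0,0,0.139]]'
python3 -m inch '[[0,0,0,0,0,0.139],[0,0,0,0,0,0.139],[0,0,0,0,0,0.139],[0,0,0,0,0,0.139],[0,0,0,0,0,0.139],[0,0,0,0,0,0.139],[0,0,0,0,0,0.139],[0,0,0,0,0,0.139],[0,0,0,0,0,0.139],[0,0,0,0,0,0.139]]'
python3 -m inch '[[0,0,0,0,0,0.139],[0,0,0,0,0,0.139],[0,0,0,0,0,0.139],[0,0,0,0,0,0.139],[0,0,0,0,0,0.139],[0,0,0,0,0,0.139],[0,0,0,0,0,0.139],[0,0,0,0,0,0],[0,0,0,0,0,0]]'
python3 - <<'E'
from h import *
from car import *
s=monitor.sense();print(s["ee_pos"],np.degrees(s["eef_rot"]),np.degrees(s["q"]).round(1))
im,d,m=grab("wrist");np.savez("w2.npz",im=im,d=d,K=m["mtx"],T=m["extrinsics"]);save("pics/w2.png",im)
try: carousel(im,d,m)
except Exception as e: print(e)
C=cloud(m,d); b=(C[...,2]>95)&(C[...,2]<125)&(np.linalg.norm(C[...,:2]-[507,234],axis=2)<50); P=C[b]; print(len(P),P.mean(0),np.percentile(P[:,2],[5,95]))
E
```

```text
time: 3.15
ee_pos: [507.6, 228.4, 404.7]
eef_rot: [-3.141, 0.001, 1.822]
wrist_force: [0.6, -0.7, -0.3]
opening: 85.3
time: 4.15
ee_pos: [507.6, 228.2, 404.8]
eef_rot: [-3.141, -0.0, -3.072]
wrist_force: [-0.2, 0.2, 0.1]
opening: 85.4
time: 5.05
ee_pos: [507.6, 228.8, 404.7]
eef_rot: [3.141, -0.0, -2.107]
wrist_force: [-0.1, 0.6, -0.1]
opening: 85.4
[507.6213298  228.78817586 404.73320318] [ 1.79994534e+02 -2.33163338e-02 -1.20696795e+02] [ 17.7  23.6  37.7 104.2  -0.  -41.6]
z {'g': 30.6, 'r': 31.3, 'k': 30.5} green [578.4 193. ] [163.1  97.9  60.3] black [433.9 275.7] [163.4  97.1  60.6] disc [506.3 232.9 162.8] red [639.9 158.1]
mid [506.1 234.4] sep 166.5 theta deg trays -29.79 red -29.28
blue [278. 281.] top [656.2 351.4  36.4] dist 191.1 ang 38.33 all-ang 38.27
brass [216.  70.] top [556.1  46.1  36.8] dist 193.3 ang -75.08 all-ang -75.23
588 [505.23370206 231.16334005 115.19776978] [113.18909437 117.10303819]
```

```bash
python3 -m inch '[[-0.0016,0.005,-0.036,0,0,0.016],[0,0,-0.036,0,0,0],[0,0,-0.036,0,0,0],[0,0,-0.036,0,0,0],[0,0,-0.036,0,0,0],[0,0,-0.036,0,0,0],[0,0,-0.036,0,0,0],[0,0,-0.036,0,0,0],[0,0,-0.034,0,0,0],[0,0,0,0,0,0]]'
python3 -m inch '[[0,0,0,0,0,0],[0,0,0,0,0,0],[0,0,0,0,0,0],[0,0,0,0,0,0],[0,0,0,0,0,0],[0,0,0,0,0,0],[0,0,0,0,0,0],[0,0,0,0,0,0]]' 0 50
```

```text
time: 6.1
ee_pos: [501.4, 233.0, 78.0]
eef_rot: [3.135, -0.008, -2.088]
wrist_force: [-1.2, 0.0, -0.0]
opening: 85.5
time: 6.9
ee_pos: [507.7, 234.6, 84.2]
eef_rot: [-3.138, 0.002, -2.087]
wrist_force: [2.1, -3.1, 6.7]
opening: 11.9
```

```bash
python3 -m inch '[[0,0,0,0,0,-0.08],[0,0,0,0,0,-0.09],[0,0,0,0,0,-0.09],[0,0,0,0,0,-0.09],[0,0,0,0,0,-0.09],[0,0,0,0,0,-0.09],[0,0,0,0,0,-0.09],[0,0,0,0,0,-0.09],[0,0,0,0,0,-0.085],[0,0,0,0,0,0]]'
python3 -m inch '[[0,0,0,0,0,0],[0,0,0,0,0,0],[0,0,0,0,0,0]]'
python3 - <<'E'
from h import *
from car import *
im,d,m=grab("wrist");np.savez("w3.npz",im=im,d=d,K=m["mtx"],T=m["extrinsics"]);save("pics/w3.png",im)
for n in("scene","side"):
    im,d,m=grab(n);
    try: carousel(im,d,m)
    except Exception as e: print(n,e)
E
```

```text
time: 7.9
ee_pos: [508.4, 233.8, 84.2]
eef_rot: [-3.139, 0.004, -2.884]
wrist_force: [2.5, -3.5, 6.0]
opening: 11.6
time: 8.2
ee_pos: [508.4, 233.8, 84.1]
eef_rot: [-3.139, 0.004, -2.883]
wrist_force: [3.4, -4.7, 5.1]
opening: 11.8
z {'g': 29.1, 'r': 29.7, 'k': 28.8} green [525.4 155.5] [157.4  89.8  14.3] black [498.9 320.3] [127.9  87.3  14.1] disc [517.2 225.7 161. ] red [546.4  83.6]
mid [512.2 237.9] sep 166.9 theta deg trays -80.87 red -78.38
blue [499. 238.] top [662.8 349.5  35.4] dist 191.1 ang 40.38 all-ang 39.84
brass [370. 247.] top [561.1  44.4  35.1] dist 186.5 ang -76.38 all-ang -75.93
z {'g': 32.6, 'r': 33.2, 'k': 32.1} green [525.2 149.3] [137.7  88.9  14.2] black [493.1 310.7] [154.5  89.5  14.4] disc [500.9 235.9 159.5] red [547.6  81. ]
mid [509.2 230. ] sep 164.6 theta deg trays -78.77 red -73.21
blue [176. 324.] top [656.7 354.9  37.3] dist 196.1 ang 37.36 all-ang 37.48
brass [294. 274.] top [556.8  44.3  38.1] dist 199.6 ang -73.73 all-ang -74.19
```

View pics/w3.png

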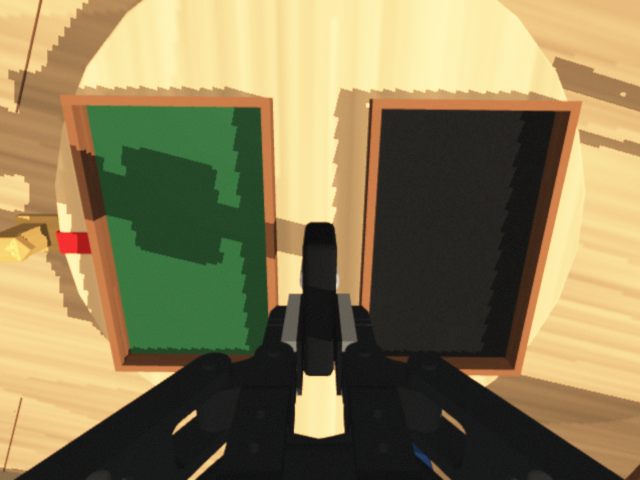

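Mark (75,242) now faces the brass arrow (22,240), and the bar is gripped. I'll release, rise and measure.

```bash
python3 -m inch '[[0,0,0,0,0,0],[0,0,0,0,0,0],[0,0,0,0,0,0],[0,0,0,0,0,0]]' 1
python3 -m inch '[[0,0,0.03,0,0,0],[0,0,0.03,0,0,0],[0,0,0.03,0,0,0],[0,0,0.03,0,0,0],[0,0,0.03,0,0,0],[0,0,0.03,0,0,0],[0,0,0.03,0,0,0],[0,0,0.03,0,0,0],[0,0,0.03,0,0,0],[0,0,0,0,0,0]]'
cat > ang.py <<'E'
from car import *
def arrow(im,d,m,ctr):
    H,S,V=[x.astype(int) for x in cv2.split(cv2.cvtColor(im,cv2.COLOR_RGB2HSV))]; C=cloud(m,d)
    for nm,c0,mk in (("brass",(557,46),(H>12)&(H<28)&(S>110)),("blue",(656,351),(H>100)&(H<125)&(S>120))):
        mk=mk&(np.linalg.norm(C[...,:2]-c0,axis=2)<28)&(C[...,2]>33)&(C[...,2]<42); q=comp(mk)
        if not q: print(nm,"none"); continue
        uv=np.argwhere(q[0][1])[:,::-1]; P=cast(m,uv,37)[:,:2]; (cx,cy),(w,h),a=cv2.minAreaRect(P.astype(np.float32))
        print(nm,len(uv),"ang mean",np.degrees(np.arctan2(*(P.mean(0)-ctr)[::-1])).round(2),"rect",np.degrees(np.arctan2(cy-ctr[1],cx-ctr[0])).round(2),round(w),round(h),"axis",np.round(a,1),P.mean(0).round(1),"dist",np.hypot(*(P.mean(0)-ctr)).round(1))
E
python3 - <<'E'
from ang import *
im,d,m=grab("wrist");np.savez("w4.npz",im=im,d=d,K=m["mtx"],T=m["extrinsics"]);save("pics/w4.png",im)
for n in("w1","w2","w4"):
    z=np.load(n+".npz");a=(z["im"],z["d"],dict(mtx=z["K"],extrinsics=z["T"])); print(n);carousel(*a);arrow(*a,np.array([507,234.3]))
E
```

```text
time: 8.75
ee_pos: [505.4, 234.9, 82.4]
eef_rot: [3.141, -0.001, -2.881]
wrist_force: [-0.2, -0.1, -0.2]
opening: 69.5
time: 9.75
ee_pos: [507.3, 235.4, 356.9]
eef_rot: [3.141, 0.007, -2.881]
wrist_force: [-0.4, 0.3, 0.1]
opening: 85.1
w1
z {'g': 30.7, 'r': 31.7, 'k': 30.6} green [577.9 193.3] [163.5  98.9  60.3] black [433.7 275.8] [163.9  96.5  60.3] disc [507.1 234.4 163. ] red [639.  158.1]
mid [505.8 234.5] sep 166.2 theta deg trays -29.77 red -30.05
blue [256.   9.] top [654.  350.6  36.5] dist 187.3 ang 38.35 all-ang 37.95
brass [425. 176.] top [557.1  47.8  37. ] dist 193.2 ang -75.0 all-ang -74.78
brass 182 ang mean -74.99 rect -74.99 16 26 axis 14.7 [557.   47.7] dist 193.2
blue 135 ang mean 38.36 rect 38.56 13 16 axis 24.9 [654.  350.7] dist 187.5
w2
z {'g': 30.6, 'r': 31.3, 'k': 30.5} green [578.4 193. ] [163.1  97.9  60.3] black [433.9 275.7] [163.4  97.1  60.6] disc [506.3 232.9 162.8] red [639.9 158.1]
mid [506.1 234.4] sep 166.5 theta deg trays -29.79 red -29.28
blue [278. 281.] top [656.2 351.4  36.4] dist 191.1 ang 38.33 all-ang 38.27
brass [216.  70.] top [556.1  46.1  36.8] dist 193.3 ang -75.08 all-ang -75.23
brass 233 ang mean -75.3 rect -75.36 16 26 axis 14.6 [556.3  46.3] dist 194.4
blue 122 ang mean 38.14 rect 38.12 25 16 axis 40.9 [656.7 351.9] dist 190.4
w4
z {'g': 30.8, 'r': 31.7, 'k': 30.6} green [527.  153.6] [163.3  97.3  14.2] black [486.5 314.6] [163.6  98.2  14.2] disc [505.6 233.2 162.8] red [544.2  84.9]
mid [506.7 234.1] sep 166.0 theta deg trays -75.89 red -75.4
blue [368. 289.] top [655.8 352.2  36.4] dist 191.7 ang 38.4 all-ang 38.59
brass [170. 173.] top [555.6  46.7  37. ] dist 193.0 ang -74.98 all-ang -75.24
brass 232 ang mean -75.44 rect -75.42 16 26 axis 14.9 [555.8  46.6] dist 193.9
blue 146 ang mean 38.38 rect 38.25 25 16 axis 34.1 [656.4 352.7] dist 190.6
```

The disc stands at -75.6° and the brass arrow is at about -75.2°, so it is set to within about 0.5°. On to the leaves and cones.

```bash
python3 -m inch '[[0.002,-0.034,0.004,0,0,0],[0.002,-0.034,0.004,0,0,0],[0.002,-0.034,0.004,0,0,0],[0.002,-0.034,0.004,0,0,0],[0.002,-0.034,0.004,0,0,0],[0.002,-0.034,0.004,0,0,0],[0.002,-0.034,0.004,0,0,0],[0.002,-0.034,0.004,0,0,0],[0.002,-0.034,0.004,0,0,0],[0,0,0,0,0,0]]'
cat > objs.py <<'E'
from car import *
def objs(im,d,m,lo=6):
    C=cloud(m,d); H,S,V=[x.astype(int) for x in cv2.split(cv2.cvtColor(im,cv2.COLOR_RGB2HSV))]
    base=(C[...,2]>lo)&(C[...,2]<60)&(d>200)&(C[...,0]>300)&(C[...,0]<760)&(C[...,1]<15)&(C[...,1]>-470)
    for A,mk in comp(base,80):
        P=C[mk]; zt=np.percentile(P[:,2],97); rgb=im[mk].mean(0).astype(int); uv=np.argwhere(mk)[:,::-1].mean(0).round()
        if zt>60: continue
        c,w,h,a=rect(m,mk,19)
        out=f"{uv} A{A} z{zt:.1f} c{P[:,:2].mean(0).round(1)} rect@19 {c.round(1)} {w:.0f}x{h:.0f} ang {a:.1f} rgb{rgb}"
        top=mk&(C[...,2]>zt-7); 
        bt=top&(V>110)
        if comp(bt,40):
            b=comp(bt,40)[0][1]; c,w,h,a=rect(m,b,zt); out+=f" | top c{c.round(1)} {w:.0f}x{h:.0f} ang {a:.1f} pts{C[b].mean(0).round(1)}"
        print(out)
E
python3 - <<'E'
from objs import *
im,d,m=grab("wrist");np.savez("w5.npz",im=im,d=d,K=m["mtx"],T=m["extrinsics"]);save("pics/w5.png",im)
print(monitor.sense()["ee_pos"],np.degrees(monitor.sense()["q"]).round());objs(im,d,m)
z=np.load("w1.npz");print("w1");objs(z["im"],z["d"],dict(mtx=z["K"],extrinsics=z["T"]))
E
```

```text
time: 10.8
ee_pos: [523.8, -74.7, 387.1]
eef_rot: [3.141, -0.003, -2.886]
wrist_force: [0.4, 0.9, -0.5]
opening: 85.5
[523.70637285 -72.68201934 387.14033777] [-15.  19.  27.  99.   0. -30.]
[253. 295.] A1811 z59.0 c[ 724.7 -124.7] rect@19 [ 739.4 -125. ] 133x61 ang 133.4 rgb[172 144  96] | top c[ 740.7 -141.4] 49x37 ang 150.4 pts[ 742.7 -141.7   56.1]
[127.  63.] A1709 z38.6 c[ 449.4 -348.4] rect@19 [ 449.4 -356.9] 94x39 ang 88.4 rgb[104  71  36] | top c[ 449.6 -352.9] 24x4 ang 175.7 pts[ 448.9 -354.    36. ]
[240.  93.] A1533 z38.4 c[ 447.8 -201.2] rect@19 [ 446.  -200.9] 93x39 ang 123.7 rgb[130  90  46] | top c[ 444.2 -192.9] 45x28 ang 121.4 pts[ 444.9 -195.8   35.4]
[330. 119.] A1416 z33.1 c[450.6 -77.5] rect@19 [454.9 -75. ] 84x41 ang 31.1 rgb[99 68 42] | top c[453.6 -75.5] 59x12 ang 31.1 pts[453.1 -75.7  31.9]
[119. 180.] A1386 z38.4 c[ 604.  -345.5] rect@19 [ 605.  -350.2] 95x42 ang 170.8 rgb[139  97  50] | top c[ 606.8 -344.3] 71x22 ang 172.1 pts[ 606.2 -346.1   35.2]
[ 30. 144.] A1304 z58.7 c[ 584.2 -463.2] rect@19 [ 590.8 -476.8] 72x46 ang 179.9 rgb[189 156 104] | top c[ 58
[... 877 characters left out ...]
1.8 -195.9] rect@19 [ 447.8 -201.9] 96x45 ang 114.9 rgb[137  95  48] | top c[ 449.6 -193.6] 60x30 ang 122.1 pts[ 450.1 -198.2   35.5]
[453. 263.] A967 z33.4 c[454.8 -70.2] rect@19 [457.9 -67.8] 86x42 ang 30.9 rgb[113  79  48] | top c[455.4 -72.1] 62x14 ang 29.4 pts[455.7 -72.7  31.8]
[594. 330.] A914 z39.1 c[ 452.7 -340.6] rect@19 [ 449.9 -353.3] 99x40 ang 87.7 rgb[113  77  39] | top c[ 451.1 -338.4] 28x9 ang 179.2 pts[ 451.  -341.1   36.4]
[588. 381.] A421 z36.8 c[ 362.9 -402.3] rect@19 [ 361.8 -404.8] 72x37 ang 98.9 rgb[192  97  44] | top c[ 367.4 -402.2] 35x24 ang 89.1 pts[ 363.7 -409.    32.9]
[636. 264.] A136 z26.7 c[ 576.9 -335.6] rect@19 [ 578.  -334.3] 42x11 ang 40.4 rgb[133  94  49]
```

View pics/w5.png

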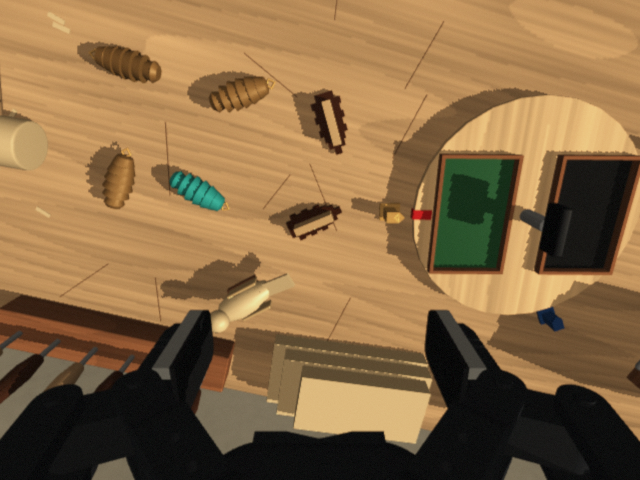

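Leaf A's batten is at (330,120) and leaf B's at (312,221). The trays are empty and the arrows agree. Picking leaf A.

```bash
python3 -m inch '[[-0.01,-0.0004,-0.04,0,0,0.041],[-0.01,-0.0004,-0.04,0,0,0.041],[-0.01,-0.0004,-0.04,0,0,0.041],[-0.01,-0.0004,-0.04,0,0,0.041],[-0.01,-0.0004,-0.04,0,0,0.041],[-0.01,-0.0004,-0.04,0,0,0.041],[-0.01,-0.0004,-0.04,0,0,0.042],[0,0,-0.04,0,0,0],[0,0,0,0,0,0],[0,0,0,0,0,0]]' 1
python3 - <<'E'
from objs import *
im,d,m=grab("wrist");save("pics/w6.png",im)
s=monitor.sense();print(s["ee_pos"],np.degrees(s["eef_rot"]));objs(im,d,m)
E
```

```text
time: 11.85
ee_pos: [452.8, -72.9, 68.6]
eef_rot: [3.139, -0.001, -2.592]
wrist_force: [-0.3, -0.2, -0.3]
opening: 85.6
[454.73090243 -73.59492328  69.93954453] [-1.79966061e+02  5.18233228e-02 -1.48536871e+02]
[314. 237.] A6103 z32.8 c[447.6 -78.7] rect@19 [451.6 -76.2] 81x40 ang 31.0 rgb[88 59 36] | top c[453.1 -75. ] 58x11 ang 30.7 pts[452.5 -75.6  32. ]
[235. 407.] A3861 z32.5 c[589.  -60.1] rect@19 [586.7 -57.6] 71x50 ang 127.7 rgb[82 58 35] | top c[591.2 -55.5] 44x14 ang 133.5 pts[592.3 -55.2  31.8]
[ 21. 318.] A2916 z34.4 c[ 591.3 -213.2] rect@19 [ 592.3 -212.5] 60x36 ang 16.2 rgb[ 44 109  90] | top c[ 591.2 -207.9] 31x22 ang 16.2 pts[ 596.5 -210.6   31.5]
[142. 144.] A2730 z33.6 c[ 447.2 -188.5] rect@19 [ 450.3 -199.7] 95x35 ang 138.4 rgb[95 65 32] | top c[ 454.4 -190.6] 55x12 ang 122.8 pts[ 455.7 -191.5   30.8]
[ 56. 110.] A89 z27.4 c[ 455.7 -236.2] rect@19 [ 458.1 -239.9] 7x5 ang 102.7 rgb[65 44 23]
```

```bash
python3 -m inch '[[-0.001,-0.002,-0.014,0,0,0],[0,0,-0.014,0,0,0],[0,0,-0.014,0,0,0],[0,0,-0.014,0,0,0],[0,0,0,0,0,0]]' 0.6
python3 -m inch '[[0,0,0,0,0,0],[0,0,0,0,0,0],[0,0,0,0,0,0],[0,0,0,0,0,0],[0,0,0,0,0,0],[0,0,0,0,0,0]]' 0 70
python3 -m inch '[[0,0,0.01,0,0,0],[0,0,0.02,0,0,0],[0,0,0.03,0,0,0],[0,0,0.03,0,0,0],[0,0,0.02,0,0,0],[0,0,0,0,0,0]]'
```

```text
time: 12.4
ee_pos: [454.2, -76.1, 13.6]
eef_rot: [-3.141, 0.001, -2.593]
wrist_force: [-0.2, 0.5, 0.1]
opening: 51.1
time: 13.0
ee_pos: [453.0, -76.0, 12.8]
eef_rot: [3.142, 0.0, -2.593]
wrist_force: [-0.3, -0.3, 0.1]
opening: 0.2
time: 13.6
ee_pos: [455.5, -76.8, 126.4]
eef_rot: [-3.137, 0.004, -2.593]
wrist_force: [0.9, 0.1, -0.5]
opening: -0.2
```

```bash
python3 - <<'E'
from objs import *
im,d,m=grab("wrist");save("pics/w7.png",im)
s=monitor.sense();print(s["ee_pos"],np.degrees(s["eef_rot"]));objs(im,d,m)
E
```

```text
[454.4763794  -76.49655346 124.60754456] [-1.79831549e+02  1.51672619e-01 -1.48588982e+02]
[170. 125.] A5594 z38.4 c[ 446.1 -200.6] rect@19 [ 447.5 -201.6] 96x40 ang 121.4 rgb[129  89  45] | top c[ 445.3 -196.3] 60x28 ang 121.4 pts[ 446.8 -199.3   35.3]
[ 55. 264.] A4784 z38.1 c[ 588.1 -234.5] rect@19 [ 598.4 -234.8] 94x52 ang 70.9 rgb[ 45 123 103] | top c[ 595.9 -218.5] 34x31 ang 67.3 pts[ 596.5 -222.1   34.8]
[321. 213.] A4140 z32.9 c[448.5 -78.4] rect@19 [452.5 -76.1] 82x40 ang 30.2 rgb[95 65 40] | top c[453.5 -75. ] 59x11 ang 31.2 pts[453.  -75.5  32. ]
[242. 347.] A1377 z21.9 c[593.6 -73.5] rect@19 [588.5 -74.2] 67x29 ang 126.7 rgb[44 26 16]
[12. 30.] A1209 z31.1 c[ 447.1 -315.6] rect@19 [ 447.2 -316.7] 33x19 ang 15.8 rgb[51 35 18]
[ 91. 425.] A873 z46.4 c[ 735.2 -156. ] rect@19 [ 745.3 -163.4] 110x20 ang 155.4 rgb[76 52 31]
```

View pics/w7.png

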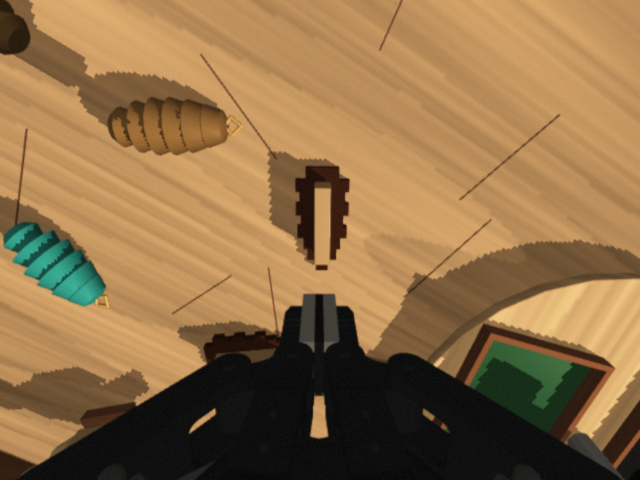

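Leaf A is still in place at (322,222): the fingers closed without it. I'll check where the fingertips really are.

```bash
python3 - <<'E'
from h import *
s=monitor.sense();im,d,m=grab("wrist")
print(s["ee_pos"],proj(m,s["ee_pos"]))
R=cv2.Rodrigues
yaw=s["eef_rot"][2]
C=cloud(m,d)
for v in range(285,345,6):
    print(v,[ (int(d[v,u]),C[v,u].round(0).tolist()) for u in (308,330)])
E
```

```text
[454.4763794  -76.49655346 124.60754456] [[316.78354639 285.08969655]]
285 [(325, [512.0, -52.0, -1.0]), (325, [502.0, -36.0, -0.0])]
291 [(326, [516.0, -49.0, -0.0]), (327, [507.0, -32.0, -1.0])]
297 [(151, [447.0, -85.0, 158.0]), (150, [442.0, -78.0, 159.0])]
303 [(147, [447.0, -85.0, 163.0]), (146, [442.0, -78.0, 163.0])]
309 [(141, [446.0, -85.0, 169.0]), (142, [442.0, -78.0, 167.0])]
315 [(137, [446.0, -85.0, 173.0]), (137, [442.0, -78.0, 173.0])]
321 [(135, [447.0, -84.0, 176.0]), (134, [442.0, -78.0, 177.0])]
327 [(131, [447.0, -84.0, 180.0]), (128, [441.0, -79.0, 182.0])]
333 [(126, [446.0, -84.0, 184.0]), (126, [442.0, -78.0, 185.0])]
339 [(124, [446.0, -84.0, 187.0]), (123, [442.0, -78.0, 188.0])]
```

```bash
python3 - <<'E'
from h import *
z=np.load("w3.npz"); m=dict(mtx=z["K"],extrinsics=z["T"]);C=cloud(m,z["d"]);T=z["T"];print(T[:3,3])
for v in (288,294,300,306,330): print(v,[(u,int(z["d"][v,u]),C[v,u].round(0).tolist()) for u in (292,320,346)])
for v in (226,235,250,270): print("bar",v,C[v,320].round(0))
s=monitor.sense();m=vision.camera_model("wrist")
Rm=cv2.Rodrigues(np.zeros(3))[0]
y=s["eef_rot"][2]; ax=np.array([np.cos(y),np.sin(y),0])
for k in(-11,0,11):
  for dz in (0,19,34): print(k,dz,proj(m,np.array(s["ee_pos"])+k*ax+[0,0,dz]).round(0))
print(s["wrist_force"],s["opening"],m["extrinsics"])
E
```

```text
[426.81668952 213.94372286 253.18658088]
288 [(292, 247, [540.0, 225.0, 30.0]), (320, 152, [494.0, 232.0, 115.0]), (346, 247, [531.0, 259.0, 30.0])]
294 [(292, 154, [500.0, 221.0, 115.0]), (320, 153, [496.0, 232.0, 116.0]), (346, 152, [493.0, 242.0, 116.0])]
300 [(292, 149, [500.0, 222.0, 120.0]), (320, 154, [499.0, 233.0, 115.0]), (346, 148, [494.0, 242.0, 120.0])]
306 [(292, 144, [499.0, 222.0, 126.0]), (320, 155, [502.0, 234.0, 116.0]), (346, 144, [494.0, 242.0, 125.0])]
330 [(292, 128, [499.0, 223.0, 142.0]), (320, 158, [513.0, 237.0, 116.0]), (346, 129, [495.0, 241.0, 141.0])]
bar 226 [475. 227.  93.]
bar 235 [475. 227. 107.]
bar 250 [478. 227. 116.]
bar 270 [486. 230. 116.]
-11 0 [[317. 305.]]
-11 19 [[317. 325.]]
-11 34 [[316. 344.]]
0 0 [[317. 285.]]
0 19 [[317. 304.]]
0 34 [[316. 322.]]
11 0 [[317. 265.]]
11 19 [[316. 282.]]
11 34 [[316. 298.]]
[ 0.43697823  0.28467828 -0.73454529] -0.18905290277253212 [[-5.20952937e-01 -8.07752518e-01 -2.75941854e-01  3.81788951e+02]
 [ 8.53582892e-01 -4.93763051e-01 -1.66115310e-01 -1.18269253e+02]
 [-2.06983150e-03 -3.22077504e-01  9.46711042e-01  2.92558150e+02]
 [ 0.00000000e+00  0.00000000e+00  0.00000000e+00  1.00000000e+00]]
```

```bash
python3 - <<'E'
from h import *
s=monitor.sense();p=s["ee_pos"];print(p)
for n in("scene","side"):
    im,d,m=grab(n);C=cloud(m,d);k=(np.linalg.norm(C[...,:2]-p[:2],axis=2)<25)&(C[...,2]>60)&(d>0)
    P=C[k];print(n,len(P),np.sort(P[:,2])[:12].round(0),"tip proj",proj(m,p).round(),proj(m,p+[0,0,33]).round())
    u,v=proj(m,p)[0].astype(int);c=im[max(v-90,0):v+60,max(u-100,0):u+100];save(f"pics/t_{n}.png",cv2.resize(c,None,fx=3,fy=3,interpolation=3))
a,b=cv2.imread("pics/t_scene.png"),cv2.imread("pics/t_side.png");h=min(len(a),len(b));o=np.hstack([a[:h],b[:h]]);cv2.imwrite("pics/t.png",cv2.resize(o,(800,int(800*h/o.shape[1]))))
E
```

```text
[453.35437114 -76.13653659 123.27273402]
scene 567 [148. 151. 152. 153. 154. 155. 155. 156. 157. 157. 157. 158.] tip proj [[307. 206.]] [[306. 197.]]
side 309 [151. 154. 155. 155. 156. 156. 159. 159. 160. 160. 162. 162.] tip proj [[354. 248.]] [[355. 240.]]
```

View pics/t.png

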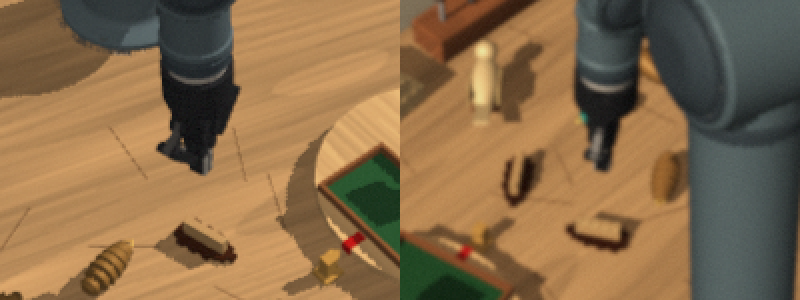

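Three cameras agree that the real fingertips are about 31–33 mm above the reported TCP z, with xy correct. So the bar was only held by its top edge. From here I'll go 31 mm lower.

```bash
python3 -m inch '[[0,0.001,-0.02,0,0,0],[0,0,-0.02,0,0,0],[0,0,-0.02,0,0,0],[0,0,-0.02,0,0,0],[0,0,-0.015,0,0,0],[0,0,-0.015,0,0,0],[0,0,-0.01,0,0,0],[0,0,-0.01,0,0,0],[0,0,-0.007,0,0,0],[0,0,0,0,0,0]]' 0.6
python3 -m inch '[[0,0,0,0,0,0],[0,0,0,0,0,0],[0,0,0,0,0,0],[0,0,0,0,0,0],[0,0,0,0,0,0],[0,0,0,0,0,0]]' 0 70
```

```text
time: 14.8
ee_pos: [452.1, -74.7, -15.2]
eef_rot: [3.14, -0.001, -2.593]
wrist_force: [-0.1, -0.0, 0.1]
opening: 51.3
time: 15.4
ee_pos: [453.7, -75.3, -13.5]
eef_rot: [-3.14, 0.001, -2.593]
wrist_force: [-1.4, -0.2, 5.6]
opening: 10.4
```

```bash
python3 -m inch '[[0,0,0.01,0,0,0],[0,0,0.03,0,0,0],[0,0,0.03,0,0,0],[0,0,0.03,0,0,0],[0,0,0.02,0,0,0],[0,0,0,0,0,0]]'
python3 -m inch '[[0.0035,0.0219,0,0,0,0.127],[0.0035,0.0219,0,0,0,0.127],[0.0035,0.0219,0,0,0,0.127],[0.0035,0.0219,0,0,0,0.127],[0.0035,0.0219,0,0,0,0.127],[0.0035,0.0219,0,0,0,0.127],[0.0035,0.0219,0,0,0,0.127],[0.0035,0.0219,0,0,0,0.127],[0.0035,0.0219,0,0,0,0.127],[0.0035,0.0219,0,0,0,0.127]]'
python3 -m inch '[[0,0,0,0,0,0]]'
python3 - <<'E'
from ang import *
im,d,m=grab("wrist");save("pics/w8.png",im);np.savez("w8.npz",im=im,d=d,K=m["mtx"],T=m["extrinsics"])
s=monitor.sense();print(s["ee_pos"],np.degrees(s["eef_rot"]),s["opening"])
E
```

```text
time: 16.0
ee_pos: [455.5, -75.8, 109.1]
eef_rot: [-3.137, 0.004, -2.593]
wrist_force: [1.1, 0.8, -0.7]
opening: 10.6
time: 17.0
ee_pos: [487.0, 144.7, 104.4]
eef_rot: [3.139, 0.0, -1.318]
wrist_force: [0.5, -0.5, -0.8]
opening: 10.7
time: 17.1
ee_pos: [487.4, 145.9, 104.6]
eef_rot: [3.14, 0.001, -1.319]
wrist_force: [0.4, -1.0, -0.9]
opening: 10.4
[487.14111963 144.60552755 104.60760397] [ 1.79887187e+02 -7.22818856e-03 -7.57825879e+01] 10.57674287136342
```

View pics/w8.png

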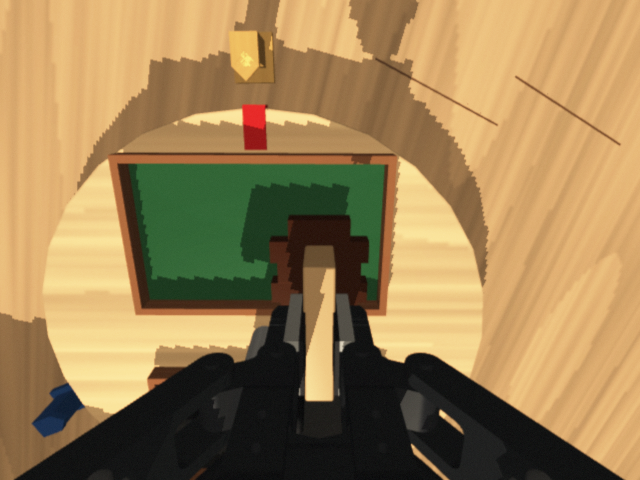

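Leaf A is held straight over the right half of the green tray at (318,270). Lowering.

```bash
python3 -m inch '[[0.001,-0.0005,-0.015,0,0,0],[0,0,-0.02,0,0,0],[0,0,-0.02,0,0,0],[0,0,-0.015,0,0,0],[0,0,-0.01,0,0,0],[0,0,-0.005,0,0,0],[0,0,-0.002,0,0,0],[0,0,0,0,0,0]]'
python3 -m inch '[[0,0,0,0,0,0],[0,0,0,0,0,0],[0,0,0,0,0,0],[0,0,0,0,0,0]]' 0.4
```

```text
time: 17.95
ee_pos: [489.2, 143.3, 19.0]
eef_rot: [-3.141, -0.0, -1.324]
wrist_force: [0.9, -0.6, -1.4]
opening: 10.1
time: 18.35
ee_pos: [489.3, 143.6, 19.1]
eef_rot: [-3.141, -0.0, -1.323]
wrist_force: [-0.3, -0.0, -0.3]
opening: 33.7
```

```bash
python3 -m inch '[[0,0,0.015,0,0,0],[0,0,0.03,0,0,0],[0,0,0.03,0,0,0],[0,0,0.03,0,0,0],[0,0,0,0,0,0]]'
python3 -m inch '[[0.011,-0.0207,0,0,0,0.042],[0.011,-0.0207,0,0,0,0.042],[0.011,-0.0207,0,0,0,0.042],[0.011,-0.0207,0,0,0,0.042],[0.011,-0.0207,0,0,0,0.043],[0.011,-0.0207,0,0,0,0.043],[0.011,-0.0207,0,0,0,0.043],[0.011,-0.0207,0,0,0,0.043],[0.011,-0.0207,0,0,0,0.043],[0.011,-0.0207,0,0,0,0.043]]' 1
python3 -m inch '[[0,0,0,0,0,0]]'
python3 - <<'E'
from objs import *
im,d,m=grab("wrist");save("pics/w9.png",im)
s=monitor.sense();print(s["ee_pos"],np.degrees(s["eef_rot"]));objs(im,d,m)
im,d,m=grab("scene");save("pics/s1.png",im);C=cloud(m,d);k=(np.linalg.norm(C[...,:2]-[488,144],axis=2)<30)&(C[...,2]>54)&(C[...,2]<75);print(k.sum(),np.median(C[k],axis=0) if k.any() else 0)
if k.any(): print(rect(m,k,61))
E
```

```text
time: 18.85
ee_pos: [492.4, 144.1, 128.2]
eef_rot: [-3.133, -0.001, -1.323]
wrist_force: [1.6, -0.3, -0.1]
opening: 34.3
time: 19.85
ee_pos: [598.9, -64.3, 122.8]
eef_rot: [3.141, 0.001, -0.896]
wrist_force: [0.4, 0.3, 0.0]
opening: 85.6
time: 19.95
ee_pos: [599.9, -66.0, 122.7]
eef_rot: [3.141, -0.001, -0.9]
wrist_force: [0.1, 0.1, 0.6]
opening: 85.4
[599.0147081  -64.49176147 122.7362275 ] [ 1.79966447e+02  4.65939790e-02 -5.15467101e+01]
[210.  57.] A8726 z55.7 c[ 719.9 -112.6] rect@19 [ 720.8 -103.2] 93x58 ang 133.6 rgb[164 136  90] | top c[ 732.2 -124.6] 34x22 ang 38.4 pts[ 734.  -126.7   52.9]
[484.  35.] A5961 z38.6 c[ 597.8 -228. ] rect@19 [ 595.9 -234.2] 92x40 ang 57.0 rgb[ 40 112  94] | top c[ 599.4 -218.8] 35x26 ang 72.9 pts[ 599.3 -222.7   35.2]
[592. 205.] A5475 z38.2 c[ 456.2 -201.4] rect@19 [ 445.3 -200. ] 91x49 ang 121.6 rgb[105  72  36] | top c[ 443.4 -179.3] 23x20 ang 27.1 pts[ 440.7 -182.5   34. ]
[317. 217.] A4216 z32.8 c[603.4 -68.1] rect@19 [600.3 -64.5] 82x40 ang 128.4 rgb[82 55 33] | top c[599.5 -63.2] 58x11 ang 127.9 pts[600.1 -63.7  32. ]
102 [493.78080854 143.00074813  60.17130341]
(array([494.64202881, 143.35839844]), 56.98634338378906, 13.97891616821289, 104.25392150878906)
```

```bash
python3 -m inch '[[0,0.0015,-0.02,0,0,0],[0,0,-0.02,0,0,0],[0,0,-0.02,0,0,0],[0,0,-0.02,0,0,0],[0,0,-0.02,0,0,0],[0,0,-0.015,0,0,0],[0,0,-0.01,0,0,0],[0,0,-0.008,0,0,0],[0,0,-0.005,0,0,0],[0,0,0,0,0,0]]' 0.6
python3 -m inch '[[0,0,0,0,0,0],[0,0,0,0,0,0],[0,0,0,0,0,0],[0,0,0,0,0,0],[0,0,0,0,0,0],[0,0,0,0,0,0]]' 0 70
```

```text
time: 21.05
ee_pos: [598.7, -61.7, -14.6]
eef_rot: [3.141, 0.001, -0.897]
wrist_force: [-0.6, -0.8, -0.3]
opening: 51.1
time: 21.65
ee_pos: [599.8, -62.2, -13.4]
eef_rot: [-3.141, -0.001, -0.897]
wrist_force: [-1.6, -0.6, 5.7]
opening: 10.2
```

```bash
python3 -m inch '[[0,0,0.01,0,0,0],[0,0,0.03,0,0,0],[0,0,0.03,0,0,0],[0,0,0.03,0,0,0],[0,0,0.02,0,0,0],[0,0,0,0,0,0]]'
python3 -m inch '[[-0.0034,0.0227,0,0,0,-0.042],[-0.0034,0.0227,0,0,0,-0.042],[-0.0034,0.0227,0,0,0,-0.042],[-0.0034,0.0227,0,0,0,-0.042],[-0.0034,0.0227,0,0,0,-0.042],[-0.0034,0.0227,0,0,0,-0.042],[-0.0034,0.0227,0,0,0,-0.042],[-0.0034,0.0227,0,0,0,-0.042],[-0.0034,0.0227,0,0,0,-0.042],[-0.0034,0.0227,0,0,0,-0.043]]'
python3 -m inch '[[0,0,0,0,0,0]]'
python3 - <<'E'
from ang import *
im,d,m=grab("wrist");save("pics/w10.png",im)
s=monitor.sense();print(s["ee_pos"],np.degrees(s["eef_rot"]),s["opening"])
E
```

```text
time: 22.25
ee_pos: [601.4, -62.5, 109.5]
eef_rot: [-3.138, -0.005, -0.897]
wrist_force: [-0.2, -0.9, -1.1]
opening: 10.6
time: 23.25
ee_pos: [563.5, 165.7, 104.1]
eef_rot: [3.139, 0.0, -1.32]
wrist_force: [1.4, 0.8, -0.3]
opening: 10.2
time: 23.35
ee_pos: [563.2, 167.3, 104.2]
eef_rot: [3.139, 0.001, -1.315]
wrist_force: [0.8, -0.9, -1.0]
opening: 10.0
[563.62861928 165.82515751 104.31221096] [ 1.79850205e+02  1.10830163e-03 -7.53870508e+01] 10.229638573069664
```

View pics/w10.png

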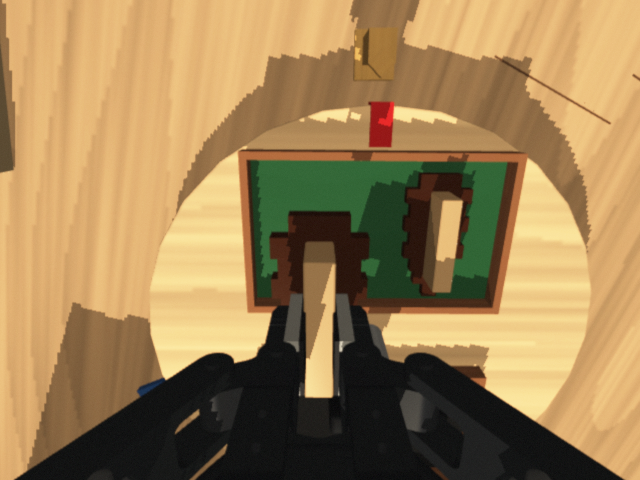

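Leaf A lies flat at (437,235), well inside. Leaf B is held over the left half. Lowering it.

```bash
python3 -m inch '[[0.002,-0.002,-0.015,0,0,0],[0,0,-0.02,0,0,0],[0,0,-0.02,0,0,0],[0,0,-0.015,0,0,0],[0,0,-0.01,0,0,0],[0,0,-0.005,0,0,0],[0,0,-0.002,0,0,0],[0,0,0,0,0,0]]'
python3 -m inch '[[0,0,0,0,0,0],[0,0,0,0,0,0],[0,0,0,0,0,0],[0,0,0,0,0,0]]' 0.4
python3 -m inch '[[0,0,0.015,0,0,0],[0,0,0.03,0,0,0],[0,0,0.04,0,0,0],[0,0,0.04,0,0,0],[0,0,0.04,0,0,0],[0,0,0.04,0,0,0],[0,0,0,0,0,0]]'
python3 - <<'E'
from ang import *
im,d,m=grab("wrist");save("pics/w11.png",im)
s=monitor.sense();print(s["ee_pos"],np.degrees(s["eef_rot"]),np.degrees(s["q"]).round())
C=cloud(m,d)
for c in((488,144),(566,164)):
    k=(np.linalg.norm(C[...,:2]-c,axis=2)<36)&(C[...,2]>55)&(C[...,2]<70);print(k.sum(),rect(m,k,62) if k.sum()>20 else "")
E
```

```text
time: 24.2
ee_pos: [567.3, 162.8, 19.0]
eef_rot: [-3.141, -0.0, -1.319]
wrist_force: [0.3, 0.3, -0.6]
opening: 10.1
time: 24.6
ee_pos: [567.3, 163.1, 19.1]
eef_rot: [-3.141, -0.0, -1.318]
wrist_force: [0.4, -0.6, -1.0]
opening: 34.0
time: 25.3
ee_pos: [570.5, 163.7, 230.5]
eef_rot: [-3.13, -0.001, -1.318]
wrist_force: [0.5, -0.2, -0.1]
opening: 34.4
[569.35381749 163.46004192 227.45957836] [-1.79574233e+02 -3.24133270e-02 -7.55331480e+01] [ 10.  23.  10.  77.   0. -95.]
912 (array([490.18649292, 143.86521912]), 60.68825149536133, 13.428552627563477, 104.20004081726074)
835 (array([568.00549316, 161.25152588]), 60.51969909667969, 11.754175186157227, 105.00892734527588)
```

Both leaves lie in the tray with their battens aligned to the disc, about 62 mm up. Next is cone P, then cone Q. The one at (605,-350) stays as the spare.

```bash
python3 -m inch '[[-0.012,-0.037,-0.011,0,0,0.03],[-0.012,-0.037,-0.011,0,0,0.03],[-0.012,-0.037,-0.011,0,0,0.03],[-0.012,-0.037,-0.011,0,0,0.03],[-0.012,-0.037,-0.011,0,0,0.03],[-0.012,-0.037,-0.011,0,0,0.03],[-0.012,-0.037,-0.011,0,0,0.03],[-0.012,-0.037,-0.011,0,0,0.03],[-0.012,-0.037,-0.011,0,0,0.03],[-0.012,-0.037,-0.011,0,0,0.03]]' 1
python3 -m inch '[[0,0,0,0,0,0],[0,0,0,0,0,0]]'
python3 - <<'E'
from objs import *
im,d,m=grab("wrist");save("pics/w12.png",im)
s=monitor.sense();print(s["ee_pos"],np.degrees(s["eef_rot"]));objs(im,d,m)
E
```

```text
time: 26.35
ee_pos: [445.2, -207.7, 112.0]
eef_rot: [3.141, 0.002, -1.017]
wrist_force: [1.3, -0.9, 0.1]
opening: 85.4
time: 26.55
ee_pos: [445.6, -206.7, 112.4]
eef_rot: [3.141, 0.003, -1.021]
wrist_force: [0.5, -0.3, -0.0]
opening: 85.5
[ 446.22937094 -206.22031119  112.91729905] [ 1.79970026e+02  1.19560986e-01 -5.83808753e+01]
[144.  71.] A7145 z38.2 c[ 591.5 -239.3] rect@19 [ 597.9 -233.2] 92x42 ang 71.3 rgb[35 96 80] | top c[ 597.8 -213.9] 24x20 ang 166.0 pts[ 600.2 -215.5   34. ]
[613.  55.] A6110 z37.7 c[ 350.7 -397.5] rect@19 [ 342.5 -395.5] 85x38 ang 137.0 rgb[173  78  34] | top c[ 342.3 -386.5] 42x22 ang 137.0 pts[ 340.8 -393.6   34.6]
[429.  44.] A5738 z38.6 c[ 451.5 -342.7] rect@19 [ 450.3 -347.1] 73x40 ang 88.8 rgb[84 57 28] | top c[ 452.6 -315.2] 10x4 ang 178.1 pts[ 451.3 -316.6   32.5]
[312. 227.] A4575 z38.2 c[ 451.5 -207.4] rect@19 [ 447.2 -199.5] 92x39 ang 121.5 rgb[91 62 31] | top c[ 441.2 -182.9] 18x17 ang 26.4 pts[ 439.7 -183.3   34.2]
```

View pics/w12.png

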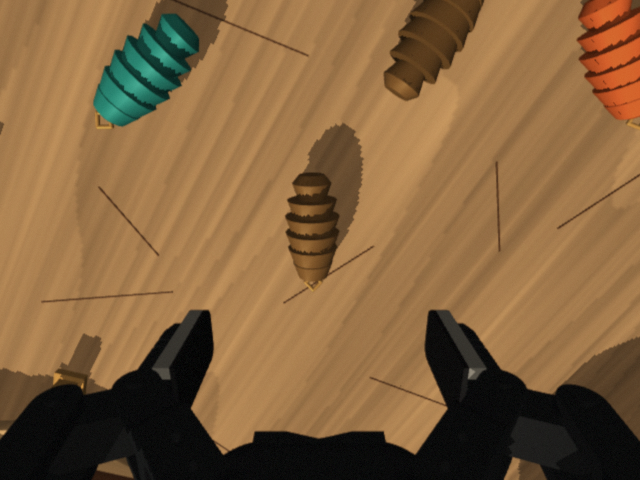

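Bronze cone P is at (313,230) with its loop at (312,285), toward the carousel. Turquoise is at (145,75), orange at (610,60) and bronze Q at (430,45). I'm grasping P.

```bash
python3 -m inch '[[0.004,0.0015,-0.02,0,0,0],[0,0,-0.025,0,0,0],[0,0,-0.025,0,0,0],[0,0,-0.02,0,0,0],[0,0,-0.015,0,0,0],[0,0,-0.012,0,0,0],[0,0,-0.01,0,0,0],[0,0,-0.008,0,0,0],[0,0,-0.005,0,0,0],[0,0,0,0,0,0]]' 0.85
python3 -m inch '[[0,0,0,0,0,0],[0,0,0,0,0,0],[0,0,0,0,0,0],[0,0,0,0,0,0],[0,0,0,0,0,0],[0,0,0,0,0,0]]' 0 90
```

```text
time: 27.6
ee_pos: [450.7, -205.3, -26.7]
eef_rot: [3.141, 0.001, -1.018]
wrist_force: [0.6, 0.2, 0.1]
opening: 72.5
time: 28.2
ee_pos: [451.5, -206.1, -25.4]
eef_rot: [-3.141, -0.001, -1.019]
wrist_force: [-1.7, -0.9, 5.2]
opening: 36.6
```

```bash
python3 -m inch '[[0,0,0.01,0,0,0],[0,0,0.025,0,0,0],[0,0,0.03,0,0,0],[0,0,0.03,0,0,0],[0,0,0.03,0,0,0],[0,0,0.03,0,0,0],[0,0,0,0,0,0]]'
python3 -m inch '[[0.0049,0.034,0,0,0,-0.02],[0.0049,0.035,0,0,0,-0.02],[0.0049,0.035,0,0,0,-0.02],[0.0049,0.035,0,0,0,-0.02],[0.0049,0.035,0,0,0,-0.02],[0.0049,0.035,0,0,0,-0.02],[0.0049,0.035,0,0,0,-0.02],[0.0049,0.035,0,0,0,-0.02],[0.0049,0.035,0,0,0,-0.02],[0.0049,0.035,0,0,0,-0.02]]'
python3 -m inch '[[0.0049,0.035,0,0,0,-0.02],[0.0049,0.035,0,0,0,-0.02],[0.0049,0.035,0,0,0,-0.02],[0.0049,0.035,0,0,0,-0.02],[0.0049,0.035,0,0,0,-0.02],[0,0,0,0,0,0],[0,0,0,0,0,0]]'
python3 - <<'E'
from ang import *
im,d,m=grab("wrist");save("pics/w13.png",im)
s=monitor.sense();print(s["ee_pos"],np.degrees(s["eef_rot"]),s["opening"])
E
```

```text
time: 28.9
ee_pos: [453.6, -207.1, 133.1]
eef_rot: [-3.138, -0.007, -1.018]
wrist_force: [1.0, -1.0, -2.2]
opening: 36.6
time: 29.9
ee_pos: [498.9, 144.8, 127.4]
eef_rot: [3.139, 0.0, -1.219]
wrist_force: [0.0, 0.4, -2.9]
opening: 36.0
time: 30.6
ee_pos: [523.4, 318.6, 127.0]
eef_rot: [3.139, -0.001, -1.317]
wrist_force: [0.0, -0.1, -3.4]
opening: 36.5
[523.4281121  317.76132061 127.32553947] [ 1.79840305e+02 -5.81244001e-02 -7.55180144e+01] 36.254248032667554
```

View pics/w13.png

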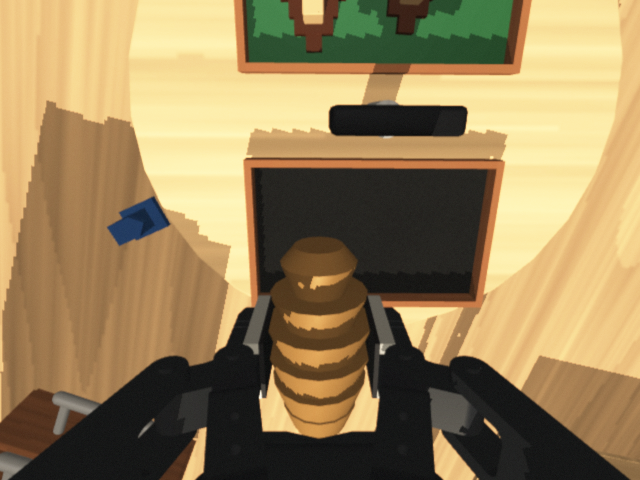

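Cone P is held squarely over the black tray's left half. Lowering.

```bash
python3 -m inch '[[0.0005,0.0005,-0.02,0,0,0],[0,0,-0.025,0,0,0],[0,0,-0.025,0,0,0],[0,0,-0.02,0,0,0],[0,0,-0.013,0,0,0],[0,0,-0.008,0,0,0],[0,0,-0.005,0,0,0],[0,0,-0.003,0,0,0],[0,0,-0.002,0,0,0],[0,0,0,0,0,0]]'
```

```text
time: 31.65
ee_pos: [525.4, 319.2, 8.2]
eef_rot: [-3.141, 0.0, -1.318]
wrist_force: [0.1, 0.3, -2.1]
opening: 36.4
```

```bash
python3 -m inch '[[0,0,0,0,0,0],[0,0,0,0,0,0]]'
```

```text
time: 31.85
ee_pos: [525.3, 319.2, 8.2]
eef_rot: [-3.141, 0.0, -1.318]
wrist_force: [-1.1, -0.2, -1.9]
opening: 36.6
```

```bash
python3 -m inch '[[0,0,-0.001,0,0,0],[0,0,-0.001,0,0,0],[0,0,-0.001,0,0,0],[0,0,0,0,0,0]]'
python3 -m inch '[[0,0,0,0,0,0],[0,0,0,0,0,0],[0,0,0,0,0,0],[0,0,0,0,0,0]]' 0.53
python3 -m inch '[[0,0,0.015,0,0,0],[0,0,0.03,0,0,0],[0,0,0.03,0,0,0],[0,0,0.04,0,0,0],[0,0,0.04,0,0,0],[0,0,0.04,0,0,0],[0,0,0,0,0,0]]'
python3 - <<'E'
from objs import *
im,d,m=grab("wrist");save("pics/w14.png",im);np.savez("w14.npz",im=im,d=d,K=m["mtx"],T=m["extrinsics"])
s=monitor.sense();print(s["ee_pos"],np.degrees(s["eef_rot"]))
C=cloud(m,d);k=(np.linalg.norm(C[...,:2]-(523,323),axis=2)<60)&(C[...,2]>48)&(C[...,2]<80);print(k.sum(),rect(m,k,49),np.percentile(C[k][:,2],97))
E
```

```text
time: 32.25
ee_pos: [524.9, 319.0, 4.7]
eef_rot: [3.141, 0.0, -1.318]
wrist_force: [0.9, 0.4, -3.1]
opening: 36.5
time: 32.65
ee_pos: [525.2, 319.1, 5.0]
eef_rot: [-3.141, 0.0, -1.318]
wrist_force: [0.7, 1.1, -0.3]
opening: 45.4
time: 33.35
ee_pos: [528.4, 320.6, 206.7]
eef_rot: [-3.13, 0.002, -1.318]
wrist_force: [-0.1, -0.6, 0.1]
opening: 45.2
[527.31918067 320.09476068 203.61220934] [-1.79568794e+02  8.37326652e-02 -7.55379726e+01]
3020 (array([522.89056396, 326.43621826]), 90.72917175292969, 39.20684051513672, 103.67217636108398) 68.00791854169618
```

```bash
python3 -m inch '[[-0.0043,-0.0373,-0.0047,0,0,-0.016],[-0.0043,-0.0373,-0.0047,0,0,-0.016],[-0.0043,-0.0373,-0.0047,0,0,-0.016],[-0.0043,-0.0373,-0.0047,0,0,-0.016],[-0.0043,-0.0373,-0.0047,0,0,-0.016],[-0.0043,-0.0373,-0.0047,0,0,-0.016],[-0.0043,-0.0373,-0.0047,0,0,-0.016],[-0.0043,-0.0373,-0.0047,0,0,-0.016],[-0.0043,-0.0373,-0.0047,0,0,-0.016],[-0.0043,-0.0373,-0.0047,0,0,-0.016]]' 1
python3 -m inch '[[-0.0043,-0.0373,-0.0047,0,0,-0.016],[-0.0043,-0.0373,-0.0047,0,0,-0.016],[-0.0043,-0.0373,-0.0047,0,0,-0.016],[-0.0043,-0.0373,-0.0047,0,0,-0.016],[-0.0043,-0.0373,-0.0047,0,0,-0.016],[-0.0043,-0.0373,-0.0047,0,0,-0.016],[-0.0043,-0.0373,-0.0047,0,0,-0.016],[-0.0043,-0.0373,-0.0047,0,0,-0.016],[0,0,0,0,0,0],[0,0,0,0,0,0]]'
python3 - <<'E'
from objs import *
im,d,m=grab("wrist");save("pics/w15.png",im)
s=monitor.sense();print(s["ee_pos"],np.degrees(s["eef_rot"]),np.degrees(s["q"]).round());objs(im,d,m)
E
```

```text
time: 34.4
ee_pos: [480.5, -55.2, 151.2]
eef_rot: [3.139, 0.001, -1.479]
wrist_force: [0.7, -0.1, -0.5]
opening: 85.8
time: 35.4
ee_pos: [446.4, -352.0, 113.5]
eef_rot: [3.14, 0.002, -1.608]
wrist_force: [-0.4, 0.3, -0.2]
opening: 85.8
[ 446.77122793 -351.24830745  113.95896278] [ 1.79898814e+02  1.27269603e-01 -9.20450577e+01] [ -45.   23.   -6.   60.    0. -133.]
[467. 149.] A5660 z38.2 c[ 345.9 -405.4] rect@19 [ 338.7 -402.2] 91x40 ang 152.4 rgb[159  72  32] | top c[ 328.  -395.6] 32x30 ang 150.9 pts[ 328.6 -396.3   34.8]
[ 98. 238.] A5113 z38.2 c[ 603.1 -353.5] rect@19 [ 607.3 -349.5] 98x42 ang 177.8 rgb[101  70  36] | top c[ 601.3 -345.4] 61x18 ang 171.5 pts[ 605.4 -346.    35.5]
[312. 224.] A4705 z38.1 c[ 450.  -357.6] rect@19 [ 449.8 -355.3] 96x40 ang 86.2 rgb[85 58 29]
[87. 65.] A1937 z59.2 c[ 577.9 -463.8] rect@19 [ 598.1 -468.1] 84x16 ang 179.8 rgb[164 134  88] | top c[ 582.2 -464.7] 56x10 ang 179.8 pts[ 577.4 -464.7   56.4]
[140. 343.] A1422 z36.9 c[ 591.1 -264. ] rect@19 [ 600.2 -255.2] 68x22 ang 50.2 rgb[25 68 57] | top c[ 581.4 -270.8] 14x5 ang 169.8 pts[ 584.9 -267.4   31.6]
[  4. 428.] A102 z12.2 c[ 746.2 -165.1] rect@19 [ 738.2 -172.8] 20x7 ang 46.1 rgb[53 31 18]
```

View pics/w15.png

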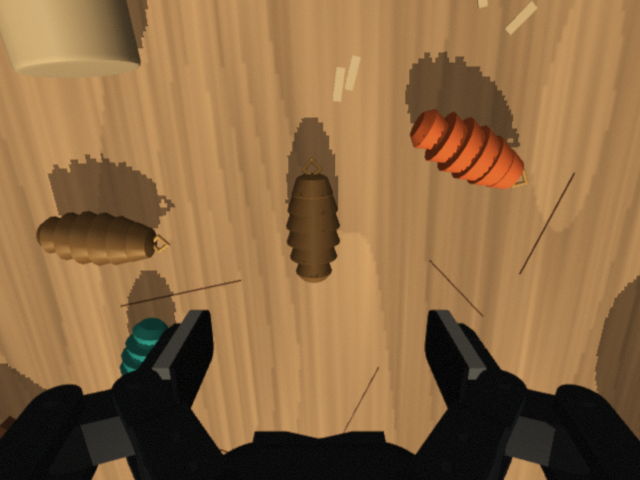

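Cone Q is at (313,230) with its loop at (312,165), pointing away. The spare R is at (100,238).

```bash
python3 -m inch '[[0.0033,0.0016,-0.02,0,0,0],[0,0,-0.025,0,0,0],[0,0,-0.025,0,0,0],[0,0,-0.02,0,0,0],[0,0,-0.015,0,0,0],[0,0,-0.013,0,0,0],[0,0,-0.01,0,0,0],[0,0,-0.008,0,0,0],[0,0,-0.005,0,0,0],[0,0,0,0,0,0]]' 0.85
python3 -m inch '[[0,0,0,0,0,0],[0,0,0,0,0,0],[0,0,0,0,0,0],[0,0,0,0,0,0],[0,0,0,0,0,0],[0,0,0,0,0,0]]' 0 90
python3 -m inch '[[0,0,0.01,0,0,0],[0,0,0.025,0,0,0],[0,0,0.03,0,0,0],[0,0,0.03,0,0,0],[0,0,0.03,0,0,0],[0,0,0.03,0,0,0],[0,0,0,0,0,0],[0,0,0,0,0,0]]'
```

```text
time: 36.45
ee_pos: [450.7, -350.5, -26.3]
eef_rot: [3.141, 0.001, -1.606]
wrist_force: [0.0, -0.3, -0.2]
opening: 72.4
time: 37.05
ee_pos: [451.4, -351.5, -24.9]
eef_rot: [-3.14, -0.001, -1.607]
wrist_force: [0.1, 0.2, 6.1]
opening: 36.2
time: 37.85
ee_pos: [450.9, -350.9, 129.1]
eef_rot: [-3.141, -0.0, -1.606]
wrist_force: [-0.4, 0.1, -3.7]
opening: 36.2
```

```bash
python3 -m inch '[[0,0.03,0,0,0,0.015],[0,0.035,0,0,0,0.015],[0,0.035,0,0,0,0.015],[0,0.035,0,0,0,0.015],[0,0.035,0,0,0,0.015],[0,0.035,0,0,0,0.015],[0,0.035,0,0,0,0.015],[0,0.035,0,0,0,0.015],[0,0.035,0,0,0,0.015],[0,0.035,0,0,0,0.015]]'
python3 -m inch '[[0,0.035,0,0,0,0.015],[0,0.035,0,0,0,0.015],[0,0.035,0,0,0,0.015],[0,0.035,0,0,0,0.015],[0,0.035,0,0,0,0.015],[0,0.035,0,0,0,0.015],[0,0.035,0,0,0,0.015],[0,0.035,0,0,0,0.015],[-0.002,0.034,0,0,0,0.015],[0,0,0,0,0,0]]'
python3 -m inch '[[0,0,0,0,0,0]]'
python3 - <<'E'
from ang import *
im,d,m=grab("wrist");save("pics/w16.png",im)
s=monitor.sense();print(s["ee_pos"],np.degrees(s["eef_rot"]),s["opening"])
C=cloud(m,d);k=(np.linalg.norm(C[...,:2]-(523,323),axis=2)<60)&(C[...,2]>48)&(C[...,2]<70);print(k.sum(),rect(m,k,49) if k.sum()>30 else 0)
E
```

```text
time: 38.85
ee_pos: [448.6, -4.1, 126.8]
eef_rot: [3.137, 0.001, -1.456]
wrist_force: [1.3, -0.4, -2.9]
opening: 36.4
time: 39.85
ee_pos: [447.0, 311.2, 126.6]
eef_rot: [3.138, 0.001, -1.316]
wrist_force: [-0.4, -0.1, -2.2]
opening: 36.3
time: 39.95
ee_pos: [447.1, 307.8, 126.8]
eef_rot: [3.137, -0.002, -1.32]
wrist_force: [-0.4, -0.4, -3.1]
opening: 36.4
[447.33193488 307.14389205 127.13742608] [ 1.79768009e+02 -8.51214152e-02 -7.56970337e+01] 36.556337294485175
5312 (array([523.77496338, 326.93133545]), 91.14046478271484, 41.12647247314453, 104.32509231567383)
```

View pics/w16.png

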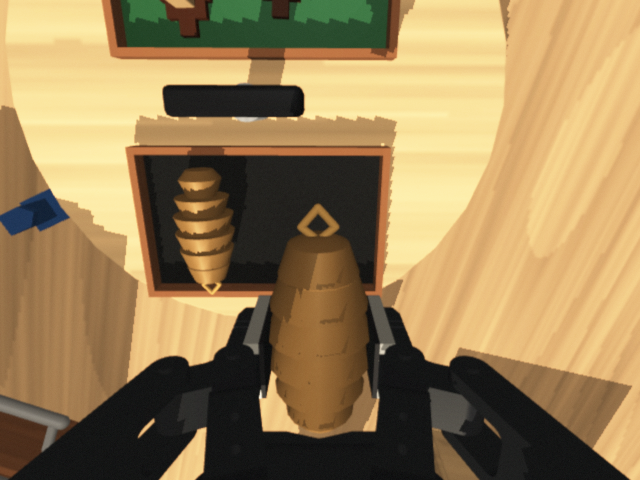

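Cone P is settled at (206,230). Q is held over the right half. Lowering.

```bash
python3 -m inch '[[0,0.0005,-0.02,0,0,0],[0,0,-0.025,0,0,0],[0,0,-0.025,0,0,0],[0,0,-0.02,0,0,0],[0,0,-0.013,0,0,0],[0,0,-0.008,0,0,0],[0,0,-0.005,0,0,0],[0,0,-0.004,0,0,0],[0,0,-0.003,0,0,0],[0,0,0,0,0,0]]'
python3 -m inch '[[0,0,-0.001,0,0,0],[0,0,0,0,0,0]]'
```

```text
time: 41.0
ee_pos: [449.0, 308.7, 6.2]
eef_rot: [-3.141, 0.0, -1.322]
wrist_force: [-0.6, 1.4, -2.8]
opening: 36.3
time: 41.2
ee_pos: [449.1, 308.9, 5.4]
eef_rot: [-3.141, 0.0, -1.321]
wrist_force: [0.0, 0.3, -3.5]
opening: 36.7
```

```bash
python3 -m inch '[[0,0,0,0,0,0],[0,0,0,0,0,0],[0,0,0,0,0,0],[0,0,0,0,0,0]]' 0.53
python3 -m inch '[[0,0,0.015,0,0,0],[0,0,0.03,0,0,0],[0,0,0.03,0,0,0],[0,0,0.04,0,0,0],[0,0,0.04,0,0,0],[0,0,0.04,0,0,0],[0.01,-0.02,0.04,0,0,0],[0.02,-0.02,0.04,0,0,0],[0.025,-0.03,0.04,0,0,0],[0,0,0,0,0,0]]'
python3 - <<'E'
from ang import *
im,d,m=grab("wrist");save("pics/w17.png",im);np.savez("w17.npz",im=im,d=d,K=m["mtx"],T=m["extrinsics"])
s=monitor.sense();print(s["ee_pos"],np.degrees(s["eef_rot"]),np.degrees(s["q"]).round())
C=cloud(m,d)
for c in((523,323),(450,305)):
    k=comp((np.linalg.norm(C[...,:2]-c,axis=2)<54)&(C[...,2]>48)&(C[...,2]<72))[0][1];print(k.sum(),rect(m,k,49),np.percentile(C[k][:,2],97))
for c in((488,144),(566,164)):
    k=comp((np.linalg.norm(C[...,:2]-c,axis=2)<36)&(C[...,2]>55)&(C[...,2]<70));print(rect(m,k[0][1],62) if k else 0)
arrow(im,d,m,np.array([507,234.2])); carousel(im,d,m)
E
```

```text
time: 41.6
ee_pos: [449.2, 308.9, 5.5]
eef_rot: [-3.141, 0.0, -1.321]
wrist_force: [0.2, -0.7, 0.9]
opening: 45.3
time: 42.6
ee_pos: [505.8, 240.0, 321.3]
eef_rot: [-3.131, -0.001, -1.326]
wrist_force: [0.4, 0.5, -0.5]
opening: 45.3
[503.91686126 241.11815669 318.56839137] [-1.79652508e+02  3.00216419e-02 -7.58854395e+01] [ 19.  20.  19.  89.  -0. -85.]
1534 (array([523.27813721, 326.54443359]), 91.09546661376953, 38.970001220703125, 103.40906047821045) 67.86751784404213
1593 (array([449.79034424, 304.63745117]), 94.4189682006836, 38.885562896728516, 104.3056755065918) 67.94590631148078
(array([511.53253174, 142.38963318]), 48.72419357299805, 12.044854164123535, 101.5375108718872)
(array([567.22314453, 161.72160339]), 59.11288833618164, 12.476545333862305, 105.39609146118164)
brass 67 ang mean -75.14 rect -75.01 14 7 axis 13.9 [554.2  56.3] dist 184.1
blue 195 ang mean 38.03 rect 38.0 25 16 axis 37.5 [657.8 352.1] dist 191.4
z {'g': 30.7, 'r': 31.5, 'k': 30.5} green [526.6 154.1] [164.6  98.5  14.1] black [486. 315.] [164.8  95.2  14.3] disc [506.9 233.1 163. ] red [543.7  85.9]
mid [506.3 234.6] sep 165.9 theta deg trays -75.85 red -75.95
blue [190. 232.] top [657.7 351.8  36.4] dist 191.9 ang 38.21 all-ang 37.99
brass [319.   3.] top [554.3  56.3  36.4] dist 183.1 ang -74.98 all-ang -75.06
```

View pics/w17.png

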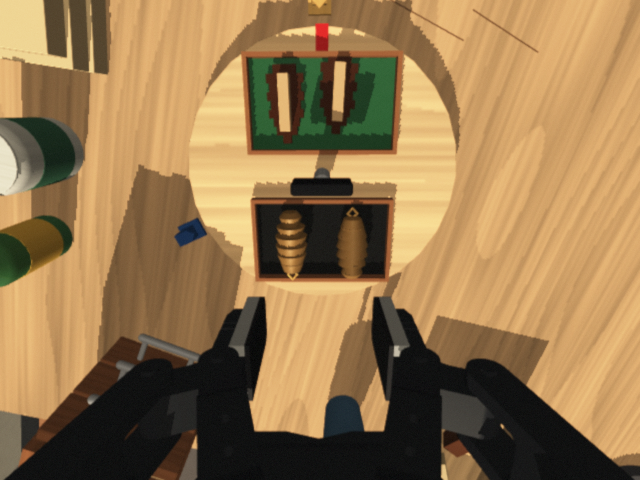

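The two cones and leaf B are as placed. Leaf A was knocked toward the middle, to (338,92). I'll check whether it is still flat and inside the tray.

```bash
python3 - <<'E'
from ang import *
z=np.load("w17.npz");m=dict(mtx=z["K"],extrinsics=z["T"]);C=cloud(m,z["d"])
th=np.radians(-75.7);ex=np.array([np.cos(th),np.sin(th)]);ey=np.array([-ex[1],ex[0]]);o=np.array([506.7,234.2])+82*ex
L=(C[...,:2]-o);X=L@ex;Y=L@ey;Z=C[...,2]
hsv=cv2.cvtColor(z["im"],cv2.COLOR_RGB2HSV).astype(int)
ins=(abs(X)<52)&(abs(Y)<84)
for nm,mk in (("tops",ins&(Z>56)),("blade",ins&(Z>34.5)&~((hsv[...,0]>45)&(hsv[...,0]<90))&(abs(X)<49)&(abs(Y)<81))):
    for A,k in comp(mk,60):
        c,w,h,a=rect(m,k,62 if nm=="tops" else 38);l=c-o;print(nm,A,"tray xy",round(l@ex,1),round(l@ey,1),"size",round(w,1),round(h,1),"ang",round(a,1),"X",X[k].min().round(),X[k].max().round(),"Y",Y[k].min().round(),Y[k].max().round(),"z pct",np.percentile(Z[k],[3,25,50,75,97]).round(1))
        if nm=="tops": # tilt
            A_=np.c_[X[k],Y[k],np.ones(k.sum())];print("  slope",np.linalg.lstsq(A_,Z[k],rcond=None)[0][:2].round(3))
E
```

```text
tops 680 tray xy 13.4 -18.2 size 59.3 12.1 ang 101.6 X -16.0 43.0 Y -25.0 -2.0 z pct [60.2 61.4 62.  62.6 63.7]
  slope [-0.037  3.453]
tops 674 tray xy 3.2 40.8 size 59.1 12.4 ang 105.4 X -26.0 33.0 Y -2.0 48.0 z pct [59.7 61.3 62.  62.5 63.6]
  slope [ 0.036 -3.902]
blade 2220 tray xy 1.2 40.7 size 84.7 41.5 ang 106.4 X -41.0 44.0 Y -2.0 63.0 z pct [36.4 37.7 38.6 61.1 63.2]
blade 2153 tray xy 8.9 -18.3 size 80.1 41.8 ang 102.4 X -31.0 49.0 Y -40.0 2.0 z pct [36.5 37.8 38.6 61.3 63.3]
```

Leaf A is still flat but pressed against the rim-side wall (batten at tray x +13, y -18). I'll re-grasp it and centre it.

```bash
python3 -m inch '[[0.001,-0.013,-0.027,0,0,-0.005],[0.001,-0.013,-0.027,0,0,-0.005],[0.001,-0.013,-0.027,0,0,-0.005],[0.001,-0.013,-0.027,0,0,-0.005],[0.001,-0.013,-0.027,0,0,-0.006],[0.001,-0.013,-0.027,0,0,-0.006],[0.001,-0.013,-0.027,0,0,-0.006],[0.001,-0.013,-0.027,0,0,-0.006],[0,0,0,0,0,0],[0,0,0,0,0,0]]' 0.45
python3 - <<'E'
from ang import *
im,d,m=grab("wrist");save("pics/w18.png",im);C=cloud(m,d)
s=monitor.sense();print(s["ee_pos"],np.degrees(s["eef_rot"]))
k=comp((np.linalg.norm(C[...,:2]-(512,138),axis=2)<40)&(C[...,2]>56)&(C[...,2]<70));print([rect(m,q[1],62) for q in k])
E
```

```text
time: 43.65
ee_pos: [507.5, 138.4, 99.2]
eef_rot: [3.139, 0.001, -1.365]
wrist_force: [0.3, -0.3, -0.4]
opening: 38.4
[508.88486726 138.69231024 100.36657626] [ 1.79989667e+02  3.38024553e-02 -7.81833916e+01]
[(array([512.66247559, 136.36689758]), 60.579612731933594, 11.813162803649902, 101.83996391296387)]
```

```bash
python3 -m inch '[[0.0035,-0.002,-0.015,0,0,0],[0,0,-0.02,0,0,0],[0,0,-0.018,0,0,0],[0,0,-0.013,0,0,0],[0,0,-0.01,0,0,0],[0,0,-0.007,0,0,0],[0,0,0,0,0,0]]'
python3 -m inch '[[0,0,0,0,0,0],[0,0,0,0,0,0],[0,0,0,0,0,0],[0,0,0,0,0,0],[0,0,0,0,0,0]]' 0 70
python3 -m inch '[[0,0,0.01,0,0,0],[0,0,0.02,0,0,0],[0,0,0,0,0,0],[0,0,0,0,0,0]]'
```

```text
time: 44.4
ee_pos: [512.7, 136.2, 16.8]
eef_rot: [3.141, 0.0, -1.365]
wrist_force: [-0.2, 0.2, 0.1]
opening: 38.4
time: 44.9
ee_pos: [513.7, 136.0, 17.9]
eef_rot: [-3.14, -0.0, -1.365]
wrist_force: [-0.9, -0.4, 5.2]
opening: 10.1
time: 45.3
ee_pos: [513.3, 135.9, 47.2]
eef_rot: [-3.14, -0.0, -1.365]
wrist_force: [-0.7, -0.4, -0.5]
opening: 10.0
```

```bash
python3 -m inch '[[-0.008,0.0027,0,0,0,0.015],[-0.008,0.0027,0,0,0,0.015],[-0.008,0.0027,0,0,0,0.014],[0,0,0,0,0,0],[0,0,-0.012,0,0,0],[0,0,-0.01,0,0,0],[0,0,-0.006,0,0,0],[0,0,-0.001,0,0,0],[0,0,0,0,0,0],[0,0,0,0,0,0]]'
python3 -m inch '[[0,0,0,0,0,0],[0,0,0,0,0,0],[0,0,0,0,0,0],[0,0,0,0,0,0]]' 0.4
python3 -m inch '[[0,0,0.015,0,0,0],[0,0,0.03,0,0,0],[0,0,0.03,0,0,0],[0,0.01,0.03,0,0,0],[0.006,0.02,0.03,0,0,0],[0.006,0.03,0.03,0,0,0],[0.006,0.03,0.03,0,0,0],[0,0,0,0,0,0],[0,0,0,0,0,0]]' 1
cat > chk.py <<'E'
from ang import *
def chk(thd,n="chk"):
    im,d,m=grab("wrist");save(f"pics/{n}.png",im);C=cloud(m,d)
    s=monitor.sense();print(s["time"],s["ee_pos"],np.degrees(s["eef_rot"]),np.degrees(s["q"]).round())
    th=np.radians(thd);ex=np.array([np.cos(th),np.sin(th)]);ey=np.array([-ex[1],ex[0]])
    L=C[...,:2]-[506.7,234.2];X=L@ex;Y=L@ey;Z=C[...,2]
    for nm,s0 in(("leaf",82),("cone",-82)):
        for A,k in comp((abs(X-s0)<50)&(abs(Y)<82)&(Z>(55 if nm=="leaf" else 48))&(Z<75),80):
            c,w,h,a=rect(m,k,62 if nm=="leaf" else 49);l=c-[506.7,234.2];print(nm,A,"tray xy",round(l@ex-s0,1),round(l@ey,1),"size",round(w),round(h),"ang",round(a-thd,1)%180,"ztop",np.percentile(Z[k],97).round(1))
    arrow(im,d,m,np.array([506.7,234.2])); carousel(im,d,m)
E
python3 -c "from chk import *;chk(-75.7,'w19')"
```

```text
time: 46.3
ee_pos: [489.2, 143.6, 17.9]
eef_rot: [-3.141, -0.001, -1.322]
wrist_force: [-1.6, -0.0, 4.6]
opening: 10.1
time: 46.7
ee_pos: [488.6, 143.9, 17.6]
eef_rot: [3.141, 0.0, -1.321]
wrist_force: [-0.5, 0.3, 0.2]
opening: 33.7
time: 47.6
ee_pos: [507.2, 234.5, 213.1]
eef_rot: [-3.14, -0.0, -1.32]
wrist_force: [0.2, -0.3, -0.4]
opening: 85.2
47.65 [506.24081679 233.60459106 212.023729  ] [ 1.79919341e+02 -2.86671280e-02 -7.56921245e+01] [ 18.  20.   3.  73.  -0. -86.]
leaf 1213 tray xy 2.2 41.8 size 60 13 ang 1.9000000000000057 ztop 63.4
leaf 1189 tray xy -0.2 -39.1 size 58 13 ang 179.9 ztop 63.4
cone 2536 tray xy -0.6 -38.6 size 97 39 ang 3.0 ztop 68.0
cone 2439 tray xy -3.7 37.6 size 91 39 ang 179.2 ztop 67.9
brass none
blue 327 ang mean 38.02 rect 38.03 27 16 axis 41.0 [657.7 352.2] dist 191.6
z {'g': 30.8, 'r': 31.7, 'k': 30.5} green [527.6 154.8] [164.9  99.2  15. ] black [484.7 315.9] [165.2  94.7  15. ] disc [506.9 233.3 163.1] red [546.1  86. ]
mid [506.2 235.4] sep 166.7 theta deg trays -75.08 red -75.1
blue [153. 268.] top [657.8 352.   36.3] dist 192.0 ang 38.17 all-ang 37.93
```

All pieces are well placed (tops at 63 and 68 mm, within 4 mm of their slots), and the disc is still at -75.1°. Next I'll align with the bar and grip it deeper this time.

```bash
python3 -m inch '[[0,0,0,0,0,-0.13],[0,0,0,0,0,-0.13],[0,0,0,0,0,-0.13],[0,0,0,0,0,-0.13],[0,0,0,0,0,-0.13],[0,0,0,0,0,-0.13],[0,0,0,0,0,-0.13],[0,0,0,0,0,-0.13],[0,0,0,0,0,-0.13],[0,0,0,0,0,-0.13]]' 1
python3 -m inch '[[0,0,0,0,0,-0.13],[0,0,0,0,0,-0.13],[0,0,-0.02,0,0,0],[0,0,-0.03,0,0,0],[0,0,-0.03,0,0,0],[0,0,-0.02,0,0,0],[0,0,0,0,0,0],[0,0,0,0,0,0]]'
python3 -c "from chk import *;chk(-75.1,'w20')"
```

```text
time: 48.65
ee_pos: [505.3, 232.3, 210.9]
eef_rot: [3.141, -0.004, -2.628]
wrist_force: [0.2, 0.4, 0.2]
opening: 85.7
time: 49.45
ee_pos: [505.5, 232.8, 112.0]
eef_rot: [-3.141, -0.003, -2.882]
wrist_force: [1.5, 0.8, 0.6]
opening: 85.2
49.5 [506.61586271 233.31732436 113.18097854] [-1.79998877e+02 -2.19648484e-02 -1.65139110e+02] [18. 22. -9. 59.  0.  3.]
leaf 2212 tray xy -2.0 -41.6 size 61 13 ang 179.0 ztop 63.3
leaf 1667 tray xy 1.3 38.6 size 61 16 ang 1.3000000000000114 ztop 63.2
cone 6827 tray xy -1.1 -37.5 size 96 40 ang 2.5999999999999943 ztop 68.1
cone 4850 tray xy -3.6 40.1 size 92 43 ang 176.9 ztop 67.5
brass 834 ang mean -75.41 rect -75.38 17 28 axis 14.9 [555.3  47.6] dist 192.9
blue 418 ang mean 38.52 rect 38.53 29 15 axis 36.5 [655.9 352.9] dist 190.7
z {'g': 30.9, 'r': 31.8, 'k': 30.7} green [528.1 153.7] [163.8  97.9  15. ] black [485.2 314.7] [163.8  97.9  14.9] disc [503.4 231.9 159.4] red [546.9  83.8]
mid [506.6 234.2] sep 166.6 theta deg trays -75.1 red -73.65
blue [407. 425.] top [655.6 352.8  36.4] dist 194.4 ang 38.47 all-ang 38.57
brass [ 49. 232.] top [552.7  47.9  36.2] dist 190.4 ang -75.0 all-ang -75.06
```

```bash
python3 -m inch '[[0.0005,0.001,-0.015,0,0,0],[0,0,-0.015,0,0,0],[0,0,-0.012,0,0,0],[0,0,-0.008,0,0,0],[0,0,-0.005,0,0,0],[0,0,0,0,0,0],[0,0,0,0,0,0]]'
python3 -m inch '[[0,0,0,0,0,0],[0,0,0,0,0,0],[0,0,0,0,0,0],[0,0,0,0,0,0],[0,0,0,0,0,0],[0,0,0,0,0,0],[0,0,0,0,0,0],[0,0,0,0,0,0]]' 0 70
```

```text
time: 50.2
ee_pos: [507.5, 235.0, 58.3]
eef_rot: [3.141, 0.001, -2.881]
wrist_force: [-0.7, 0.1, -0.1]
opening: 85.5
time: 51.0
ee_pos: [507.7, 233.6, 58.2]
eef_rot: [-3.139, 0.0, -2.882]
wrist_force: [0.7, -5.6, 2.6]
opening: 13.4
```

```bash
python3 -m inch '[[0,0,0,0,0,0.02],[0,0,0,0,0,0.04],[0,0,0,0,0,0.06],[0,0,0,0,0,0.075],[0,0,0,0,0,0.075],[0,0,0,0,0,0.075],[0,0,0,0,0,0.075],[0,0,0,0,0,0.075],[0,0,0,0,0,0.075],[0,0,0,0,0,0.075]]'
python3 -m inch '[[0,0,0,0,0,0.075],[0,0,0,0,0,0.075],[0,0,0,0,0,0.075],[0,0,0,0,0,0.075],[0,0,0,0,0,0.075],[0,0,0,0,0,0.075],[0,0,0,0,0,0.075],[0,0,0,0,0,0.075],[0,0,0,0,0,0.075],[0,0,0,0,0,0.075]]'
python3 -m inch '[[0,0,0,0,0,0.075],[0,0,0,0,0,0.075],[0,0,0,0,0,0.075],[0,0,0,0,0,0.075],[0,0,0,0,0,0.075],[0,0,0,0,0,0.075],[0,0,0,0,0,0.06],[0,0,0,0,0,0.04],[0,0,0,0,0,0.024],[0,0,0,0,0,0.01]]'
python3 -m inch '[[0,0,0,0,0,0],[0,0,0,0,0,0],[0,0,0,0,0,0]]'
python3 -c "from chk import *;chk(38.3,'w21')"
```

```text
time: 52.0
ee_pos: [507.4, 234.0, 58.2]
eef_rot: [-3.14, -0.001, -2.235]
wrist_force: [-0.9, -4.0, 2.8]
opening: 12.9
time: 53.0
ee_pos: [507.0, 234.1, 58.2]
eef_rot: [3.141, -0.001, -1.484]
wrist_force: [-1.5, -3.9, 3.1]
opening: 12.8
time: 54.0
ee_pos: [506.6, 233.9, 58.2]
eef_rot: [3.14, -0.001, -0.903]
wrist_force: [-3.3, -4.7, 5.7]
opening: 13.0
time: 54.3
ee_pos: [506.6, 233.9, 58.2]
eef_rot: [3.14, -0.001, -0.903]
wrist_force: [-3.2, -3.8, 6.4]
opening: 13.3
54.35 [506.61343288 233.92895643  58.20157894] [ 1.79892798e+02 -5.39977168e-02 -5.17378774e+01] [  18.   25.  -13.   52.   -0. -110.]
leaf 3804 tray xy -2.5 -41.5 size 62 13 ang 179.2 ztop 63.1
leaf 2638 tray xy 0.9 38.2 size 62 17 ang 0.8 ztop 62.8
cone 11433 tray xy -2.3 -36.8 size 98 41 ang 179.9 ztop 68.4
cone 7571 tray xy -2.8 40.1 size 91 44 ang 164.9 ztop 68.2
brass none
blue none
z {'g': 30.7, 'r': 31.4, 'k': 30.8} green [576.3 280.4] [149.5  97.6 128.3] black [446.  175.9] [146.8  98.1 128.2] disc [522.2 216.9 145.6] red [629.6 331.5]
mid [511.2 228.2] sep 167.0 theta deg trays 38.73 red 46.86
blue few 4
```

```bash
python3 -m inch '[[0,0,0,0,0,0],[0,0,0,0,0,0],[0,0,0,0,0,0],[0,0,0,0,0,0],[0,0,0,0,0,0]]' 1
python3 -m inch '[[0,0,0.02,0,0,0],[0,0,0.035,0,0,0],[0,0,0.04,0,0,0],[0,0,0.04,0,0,0],[0,0,0.04,0,0,0],[0,0,0.04,0,0,0],[0,0,0.04,0,0,0],[0,0,0.04,0,0,0],[0,0,0.03,0,0,0],[0,0,0,0,0,0]]'
python3 -m inch '[[0,0,0,0,0,0],[0,0,0,0,0,0]]'
python3 - <<'E'
from chk import *
chk(38.3,'w22')
z=np.load("scene0.npz");im,d,m=grab("scene");save("pics/s2.png",im);C0=cloud(m,z["d"]);C=cloud(m,d)
ch=(cv2.absdiff(im,z["im"]).max(2)>40)
for nm,c,r in(("bird",(746,-134),75),("mallet",(562,-514),130),("spare",(612,-350),55)):
    k=np.linalg.norm(C0[...,:2]-c,axis=2)<r; print(nm,"changed px",ch[k].sum(),"of",k.sum(), "z diff",np.median(abs(C0-C)[k][:,2]).round(2))
E
```

```text
time: 54.85
ee_pos: [507.2, 235.1, 57.8]
eef_rot: [3.142, 0.0, -0.902]
wrist_force: [-0.0, 0.6, -0.4]
opening: 84.0
time: 55.85
ee_pos: [508.8, 235.5, 387.5]
eef_rot: [-3.134, -0.003, -0.902]
wrist_force: [0.8, 0.1, -0.2]
opening: 85.3
time: 56.05
ee_pos: [506.9, 234.9, 381.4]
eef_rot: [3.139, 0.001, -0.902]
wrist_force: [-0.1, -0.9, -0.0]
opening: 85.1
56.1 [506.64681038 234.78213547 381.15943555] [ 1.79821780e+02  6.50315730e-02 -5.17007367e+01] [  18.   23.   32.  100.    0. -110.]
leaf 468 tray xy -1.9 -41.3 size 60 12 ang 178.1 ztop 63.4
leaf 435 tray xy 1.9 39.6 size 60 13 ang 1.5 ztop 63.4
cone 1544 tray xy 0.1 -37.1 size 91 39 ang 4.6 ztop 68.3
cone 1334 tray xy -3.9 38.6 size 91 39 ang 179.9 ztop 68.2
brass 278 ang mean -74.93 rect -74.93 16 26 axis 15.3 [557.2  46.6] dist 194.3
blue 182 ang mean 37.87 rect 37.79 25 15 axis 38.3 [658.4 352.2] dist 192.2
z {'g': 30.5, 'r': 31.3, 'k': 30.7} green [571.3 285.3] [163.   98.2 128.3] black [441.2 182.8] [163.1  98.1 128.2] disc [507.3 233.3 162.9] red [626.5 328.8]
mid [506.2 234. ] sep 165.7 theta deg trays 38.26 red 38.69
blue [183. 169.] top [658.3 351.8  36.4] dist 192.0 ang 38.14 all-ang 37.9
brass [381.  26.] top [557.3  46.7  37. ] dist 193.1 ang -74.99 all-ang -74.9
bird changed px 0 of 3420 z diff 1.99
mallet changed px 2638 of 9973 z diff 1.99
spare changed px 34 of 1709 z diff 2.0
```

View pics/w22.png

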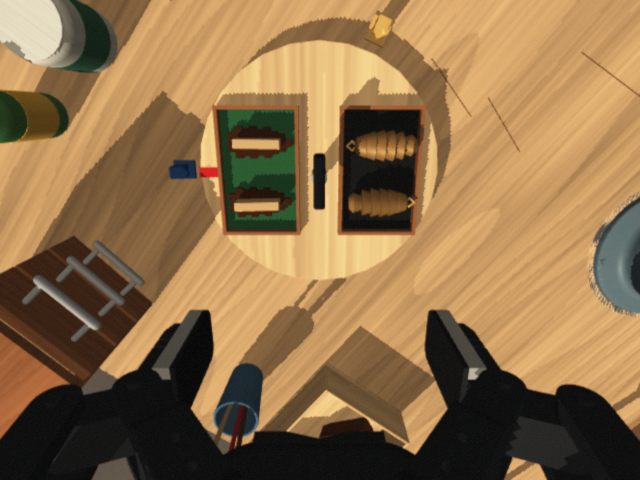

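The mark (208,172) faces the blue arrow (183,170). Both leaves are flat with battens up and both cones lie in the black tray. I'll check that the mallet pixel change was only the arm that was there at the start, then hand in.

```bash
python3 - <<'E'
from h import *
z=np.load("scene0.npz");im,d,m=grab("scene")
for D in(z["d"],d):
    C=cloud(m,D)
    for c,r in(((562,-514),130),((746,-134),75),((612,-350),55)):
        k=(np.linalg.norm(C[...,:2]-c,axis=2)<r)&(C[...,2]>8)&(C[...,2]<90);print(k.sum(),C[k].mean(0).round(1),end=" ")
    print()
from cell import sign_off
sign_off();print(monitor.sense()["time"])
E
```

```text
2159 [ 577.4 -514.2   52.4] 993 [ 747.8 -135.7   52.6] 497 [ 618.  -351.1   29.1] 
2148 [ 577.8 -514.    52.5] 992 [ 747.8 -135.7   52.5] 498 [ 618.  -351.1   29.1] 
the job is handed in; nothing more can be done
the job is handed in; nothing more can be done
```

The job is handed in, at about 56 s of the 210 s allowed. I turned the carousel to the brass arrow and laid both leaves present in the green tray and two bronze cones in the black tray. Then I turned the loaded disc to the blue arrow. The third cone stayed on the bench as the spare.

**Last checks**
- **Sending position:** the disc stands at 38.3° by the trays and 38.7° by the red mark. The blue arrow measures 37.9–38.5°, so the setting is within about 1°.
- **Loading position:** the disc stood within about 0.7° of the brass arrow during loading.
- **Trays:** leaf batten tops are at 63 mm and cone tops at 68 mm, so everything lies flat or on its side and inside the walls.
- **Bystanders:** the bird and the spare cone did not move measurably. The mallet's measured position shifted 0.4 mm, which is noise; the picture change around it was the arm standing there at the start.

**What went wrong or disagreed**
- **Fingertip height:** the real fingertips sit about 31 mm above the reported TCP, on all three cameras. The first leaf grasp closed on air, and the first turn held only the bar's top edge. I corrected the height for every later grasp.
- **Knocked leaf:** one leaf already in the tray was pushed about 25 mm toward the wall while the arm was away. I picked it up and centred it again before the final turn.
- **Fixed cameras:** the scene and side views read up to about 6 mm differently from the wrist camera near the carousel. I used the wrist values.

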